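Lock the batten frame and hang two lapping tiles on a run-off rig

TASK

Finish tiling the small sloping run-off rig. First run the jam nut at its head down until it is firmly tight, so that the batten frame stays just where it is set; then hang the full tile on the middle batten and the short tile on the top batten, each lapping over the tile below. Draw each tile down the slope until its nibs are hard against its batten, square and with its sides in line with the screwed tile at the bottom, and let go of it.

Things in the scene. Friction and masses are not known exactly. Their poses are not given: they have to be found in the camera images.
- deck: Sloping deck with dark underlay, 280 mm long up the slope, 148 mm wide, of an aluminium run-off rig, gutter at its foot nearest the robot. Origin: middle of its lower edge, on its top face (start of the deck's x). x points up the slope, y left across it, z square out of the face. It rises 34 degrees, away from the robot (yaw within 0.2 rad). A frame with three wooden battens slides on it.
- middle_place (a point): Point fixed on the deck face (deck x 145 mm, y 0, same axes): the middle batten's up-slope face stands here PLUS a shift of the whole frame along x, up to 7.5 mm either way, new each time and not reported: feel for it. Battens: 10 mm wide, 8 mm high over the deck, 132 mm long, 50 mm apart along x. The frame slips at an 8 N pull, but holds over 25 N once the nut is tight.
- lower_place (a point): Point on the deck face (deck x 95 mm, same axes): likewise for the lower batten. On it hangs a tile like the full one, screwed to the frame, centred on y = 0. Every hung tile lies 8 degrees flatter than the deck (26 to the horizontal): its underside touches its batten's top up-slope edge and the face of the tile below. Straps 3 mm thick tie the battens at y = +-57 mm.
- full_tile_mid (a point): Full tile: plain grey flat roof tile sample 90 x 60 x 7 mm, 85 g (x 0.7 to 1.4); the longer loose one. Point: middle of the plate. x along its length to the head, y across, z out of the upper face. Lies on the worktop, face up, head up 4 degrees, x within 0.6 rad of straight ahead. Goes on the middle batten, head up the slope, where friction keeps it from sliding by itself.
- short_tile_mid (a point): Short tile: the same, but 70 mm long, 66 g, head up 5 degrees at the start; goes on the top batten, its tail lapping 20 mm over the full tile's head. The tiles' start places may be swapped. Both have two nibs under the head end: 6 mm deep below the plate, 6 mm along x (the last 6 mm), 14 mm wide, at y = +-18 mm; they hook behind the batten's up-slope face.
- nut_mid (a point): Dark hexagonal jam nut, 26 mm across flats, 14 mm high, with a flange 32 mm across and 2.5 mm thick below, on a stud near the deck's top (deck x 250 mm, y 0). Point: middle of the hexagon, on the axis. z is the axis, square out of the deck; two flats face along y, others every 60 degrees; it turns with the nut. The stud stands 17 mm above the nut. It clamps the frame's 3 mm end plate.
- nut (a joint): The nut's turn, rad, growing clockwise seen from above (tightening). Starts at 0.2 to 1.0, turns with 0.1 to 0.3 N m and sinks 1 mm a radian; near 1.4 its sprung flange meets the plate and presses harder with every bit of turn; firmly tight is at 3.0, where it stops and the moment rises sharply past 0.4 N m. It stays where it is left.
There are look-alikes about, which are no part of the job. Leave any pink look-alike of the part that bears full_tile_mid alone.

How it is judged:
On the way, in this order (a step that is already met when the one before it is completed fails the run):
1. the jam nut is firmly tight: its flange presses on the clamp plate, and the batten frame has not slipped (value of joint nut above 2.85 rad and contact force between nut_flange and clamp_plate above 20 N and distance of top_batten from where it was at the start of the episode below 0.003 m), for 0.2 s.
2. the full tile hangs on the middle batten, its nibs against it, lapping over the screwed tile (x of middle_batten in the frame of full_tile_mid between 0.0316 and 0.0358 m and z of middle_batten in the frame of full_tile_mid between -0.0105 and -0.006 m and y of full_tile_mid in the frame of deck between -0.006 and 0.006 m and angle between the y axis of full_tile_mid and the y axis of deck, either way round below 0.07 rad and angle between the z axis of full_tile_mid and the z axis of deck, either way round between 0.09 and 0.19 rad), for 0.2 s.
At the end, for the whole second after the job is handed in: Both tiles at rest on their battens: nibs behind and within 2 mm of the batten, tails on the tile below (0.09 to 0.19 rad flatter than the deck), square within 0.07 rad, centred to 6 mm; nut at over 2.85 rad, pressing the clamp plate with over 20 N; the batten frame has moved under 3 mm (all of step 1 and all of step 2 and x of top_batten in the frame of short_tile_mid between 0.0216 and 0.0258 m and z of top_batten in the frame of short_tile_mid between -0.0105 and -0.006 m and y of short_tile_mid in the frame of deck between -0.006 and 0.006 m and angle between the y axis of short_tile_mid and the y axis of deck, either way round below 0.07 rad and angle between the z axis of short_tile_mid and the z axis of deck, either way round between 0.09 and 0.19 rad and linear speed of each of full_tile, short_tile below 0.01 m/s); the robot touches nothing.
It also fails if it takes over 72 s, if anything falls off the work surface, if the arm or the gripper's body presses on something with over 40 N, if the wrist force passes 120 N, or if a joint passes its speed limit or range.

ROBOT

A 6-joint arm with a two-finger parallel gripper is mounted at the origin on a cart in front of the work surface, level with it; the furniture and walls round the work are solid. World frame = base frame: x ahead of the robot, y to its left, z up, the work surface at z = 0. Lengths are in m, angles in rad, forces in N, time in s.
With the tool pointing down it reaches from about 0.275 to 0.775 m from the base axis. Payload 14.6 kg.
Tool frame: the origin (TCP) lies on the centre line of the jaws, within the pads' length; the fingertips stand 17 mm ahead of it and the grasp point (between the pads) lies 2 mm behind it (bot.tip_extent is the distance from the TCP to the fingertips, in m); z points along the fingers, y is the line along which they close (so a half turn about z gives the same grasp; the last joint's range is limited). The gripper opens to 85 mm and grips with 20 to 120 N. Pads are 22 mm wide; open, the fingers measure 114 mm over their backs; the gripper's body (76 mm by 85 mm) begins 54 mm behind the grasp point. The pads swing forward as they close: fully open they stand 13 mm farther back than shut.
Start: joints at [-1.472, 0.263, -0.048, 1.259, 0, 1.415], TCP at [0.132, -0.508, 0.248] pointing down, gripper open.
Joint ranges: [-2.65, 2.65], [-0.89, 1.7], [-1.18, 1.37], [-2.13, 2.11], [-1.35, 1.29], [-3.14, 3.14]. Speed limits (rad/s): [1.89, 1.89, 2.57, 2.79, 3.14, 3.14].

INTERFACE

Orientations are given as a unit quaternion [w, x, y, z].
In Python, from rig import bot, optics, sign_off gives the robot as it stands.
- The arm moves only by the shell command python3 -m inch 'ROWS' [OPENING]. ROWS is JSON, a list of rows, each a list of 6 numbers: the shift along the world's x, y, z in units of 20 cm (1.0 is 20 cm), then the turn, a rotation vector about the world's x, y, z in units of 45 degrees (1.0 is 45 degrees). A call has 1 to 5 rows; each row is the pose to reach, as a shift and turn from the pose commanded when the call began; what a row does not reach only later rows make up. A row lasts 1/10 s, in which the tool goes at most 50 mm and 8.59 degrees, less where a joint would pass 70% of its speed; a pose out of reach is approached as far as the arm can. A call with a number of a shift or a turn outside -1 to 1 is refused whole. A call with a gripper value outside its range is refused whole. OPENING is the opening, from -1 (shut) to 1 (fully open), so that 0 is half open, set as the call begins (- or left out, the last holds). The fingers move at their own pace and stop on an object; the grip force is fixed at half the most. Time passes only in rows, so rows that repeat a pose let the fingers close. It gives the time, the measured TCP pose, the force, the opening and the grip force at its end, in the units of the state.
- bot.state(): the state, without advancing time (a new reading comes with each control period).
- optics.snapshot(name): name is "scene" or "side" or "wrist"; returns a dict with "frame" (400x640x3 uint8, red, green, blue), "range_z" (400x640 float32, m along the optical axis (not along the pixel's ray), 0 where there is no reading), "fovy" (degrees; the focal length in pixels is half the picture's height over the tangent of half this angle, whatever the lens; pixels are square), "cx", "cy" (the principal point, pixels), "rvec" (rotation vector, rad) and "tvec" (3), from world to camera coordinates, as OpenCV has them. Camera axes: x right, y down, z forward; pixel columns grow to the right and rows downward; lengths in m; the calibration is good to about 2 mm. The wrist camera is an equidistant fisheye: a pixel r from the principal point sees the ray r / f radians off the axis. A picture is of the moment at which its call begins.
- sign_off(): hands the job in; it is judged then, once.
The state is a dict: "time_s": time; "joint_positions": joint angles; "joint_velocities": joint speeds; "tau": joint torques, N m; "tool_pos": TCP position; "ee_rot": TCP orientation; "force": force on the tool from outside, world axes, zero at the start; "ft_torque": the same for the moment, N m; "gripper_width": finger opening in m; "finger_force": force on a finger pad.
Only numpy, scipy, OpenCV 4.12 (cv2) and the standard library are available. Lean on these libraries where they do the work, as an engineer would, in place of code of your own. Each camera call takes 0.05 s, during which the arm holds its last target. There are 200 camera calls.

## Working session

There is one attempt and no reset: what is moved stays moved. The work goes in short steps, Python scripts to look and compute and a shell command to move; the robot and the scene stay as the last step left them, time stands still between calls to the robot, and variables do not carry over. Pictures are saved under pics/ and viewed, at most 13 in all, crops included, and the job is handed in when it is done.

```bash
ls -la; mkdir -p pics; python3 - <<'E'
from rig import bot,optics
import cv2,numpy as np
print(bot.state())
ims=[]
for n in("scene","side"):
    s=optics.snapshot(n); np.savez(f"{n}0.npz",**s); print(n,s["fovy"],s["cx"],s["cy"],s["rvec"],s["tvec"])
    cv2.imwrite(f"pics/{n}0.png",s["frame"][:,:,::-1])
E
```

```text
total 12
drwxr-xr-x  3 agent agent 4096 Nov 30 13:45 .
drwxr-xr-x 23 root  root  4096 Nov 30 13:45 ..
drwxr-xr-x  2 agent agent 4096 Nov 30 13:45 pics
{'time_s': 0.0, 'joint_positions': array([-1.47230393e+00,  2.63561611e-01, -4.89333161e-02,  1.25938216e+00,
       -1.29663885e-05,  1.41551124e+00]), 'joint_velocities': array([-0.00126775,  0.00114894,  0.00170613, -0.00054278,  0.00138854,
        0.00076711]), 'tau': array([-3.79101175e-05, -6.37614298e+01,  3.84561646e+01,  1.35890566e-02,
       -1.51844370e-04, -1.06186062e-05]), 'tool_pos': array([ 0.13178235, -0.50793769,  0.24780635]), 'ee_rot': array([-5.40345802e-04,  9.91960274e-01,  1.26548501e-01,  8.86216173e-06]), 'force': array([-0.55857808, -0.47811565, -0.13320879]), 'ft_torque': array([ 0.0158477 , -0.00570986,  0.01499865]), 'finger_force': 0.0, 'gripper_width': 0.08539527678560231}
scene 49.43604366941333 325.1008006193547 197.14789988116718 [ 1.07163992 -2.26460298  1.14309488] [0.49017462 0.30919179 0.68825079]
side 54.457603798389556 317.3361764951087 203.21338977634974 [ 0.74506754 -2.39669921  1.39611708] [0.57854443 0.22254736 0.80311418]
```

View pics/scene0.png

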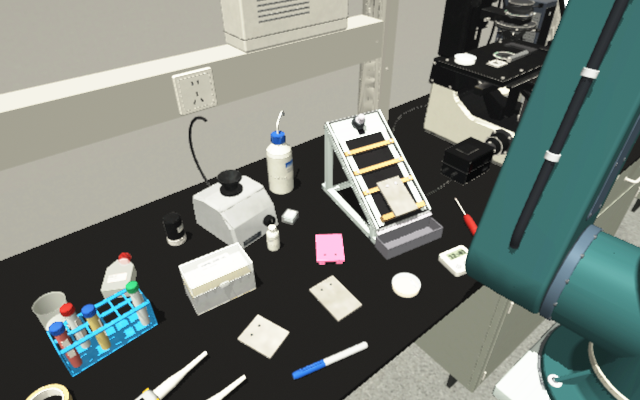

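View pics/side0.png

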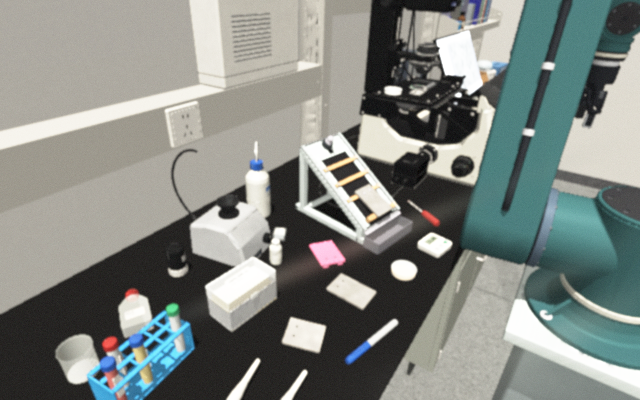

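Scene: loose grey tiles at (335,298) (longer) and (264,336) (shorter). Look-alikes are the pink tile at (330,248), the screwed tile at (397,196) and the white disc at (406,285). The nut and stud are at (361,122).

```bash
cat > h.py <<'E'
import numpy as np,cv2
from scipy.spatial.transform import Rotation as R
def cloud(s):
    f=200/np.tan(np.radians(s["fovy"])/2); H,W=s["range_z"].shape
    u,v=np.meshgrid(np.arange(W),np.arange(H)); z=s["range_z"]
    c=np.stack([(u-s["cx"])/f*z,(v-s["cy"])/f*z,z],-1)
    Rm=cv2.Rodrigues(np.array(s["rvec"],float))[0]
    return (c-np.array(s["tvec"]).ravel())@Rm   # world
def rect(P,mask):
    p=P[mask]; (c,sz,a)=cv2.minAreaRect((p[:,:2]*1000).astype(np.float32)); return c,sz,a,p
E
python3 - <<'E'
from h import *
for n in("scene","side"):
    s=dict(np.load(f"{n}0.npz")); P=cloud(s); hsv=cv2.cvtColor(s["frame"],cv2.COLOR_RGB2HSV)
    print(n)
    bright=((hsv[...,2]>110)&(hsv[...,1]<60)&(P[...,2]>0.0)&(P[...,2]<0.03)).astype(np.uint8)
    k,l,st,ce=cv2.connectedComponentsWithStats(bright)
    for i in range(1,k):
        if st[i,4]>250:
            c,sz,a,p=rect(P,l==i); print(ce[i].round(),st[i,4],np.round(c,1),np.round(sz,1),round(a,1),p[:,2].min().round(4),p[:,2].max().round(4))
            q,_,_,_=np.linalg.lstsq(np.c_[p[:,:2],np.ones(len(p))],p[:,2],rcond=None); print('   slope',np.degrees(q[:2]).round(1), 'z',p[:,2].mean().round(4))
    w=((hsv[...,0]>8)&(hsv[...,0]<25)&(hsv[...,1]>80)&(hsv[...,2]>100)&(P[...,2]>.03)).astype(np.uint8)
    k,l,st,ce=cv2.connectedComponentsWithStats(w)
    for i in range(1,k):
        if st[i,4]>30:
            p=P[l==i]; print('batten',ce[i].round(),st[i,4],p.mean(0).round(4),p.min(0).round(3),p.max(0).round(3))
s=dict(np.load("scene0.npz"))
a=cv2.resize(s["frame"][100:260,310:450,::-1],None,fx=3.4,fy=3.4,interpolation=2); b=cv2.resize(s["frame"][230:366,225:369,::-1],None,fx=1.8,fy=1.8)
a=a[:544];b=np.pad(b,((0,max(0,a.shape[0]-b.shape[0])),(0,0),(0,0)))
cv2.imwrite("pics/crop1.png",np.hstack([a,b])); print(np.hstack([a,b]).shape)
E
```

```text
scene
[410.  97.] 311 [ 977.3 -573. ] [ 13.9 229.5] 0.2 0.0002 0.0299
   slope [8.5 0. ] z 0.0153
[306. 136.] 322 [979.  -90.8] [148.   11.5] 89.8 0.0001 0.0298
   slope [-9.5  1.1] z 0.0151
[236. 163.] 588 [978.  150.3] [202.3  13.5] 88.6 0.0 0.03
   slope [0.7 0.8] z 0.0158
[ 97. 216.] 2296 [978.3 489.5] [474.3  10.8] 89.9 0.0 0.03
   slope [-2.6 -0. ] z 0.015
[370. 218.] 1191 [598.7 -12.5] [150.6 319.5] 79.4 0.0 0.03
   slope [1.  3.7] z 0.0126
[329. 247.] 624 [557.4 165.5] [55.7 89.6] 53.5 0.0037 0.0156
   slope [-3.5  2.6] z 0.0097
[455. 260.] 627 [367.9 -18. ] [ 58.2 101.6] 34.2 0.0 0.0191
   slope [-1.5 -3.9] z 0.0137
[117. 277.] 873 [760.9 549.4] [ 66.3 107.1] 60.2 0.0 0.0289
   slope [ 0.1 -2.6] z 0.024
[406. 285.] 603 [383.  113.2] [55.4 72.3] 46.6 0.0001 0.0173
   slope [-0.1 -2.7] z 0.013
[335. 298.] 1236 [448.2 243.1] [ 66.7 102.4] 87.4 0.0001 0.0153
   slope [3.5 0.1] z 0.0092
[222. 297.] 692 [586.1 426. ] [144.5  71.5] 48.1 0.0 0.03
   slope [-3.6  0.2] z 0.0155
[263. 336.] 1247 [461.7 397. ] [78.5 68.3] 21.9 0.0 0.0164
   slope [4.2 1.6] z 0.0094
[346. 353.] 350 [341.
[... 2329 characters left out ...]
5 [ 0.6887 -1.8973  0.0671] [ 0.669 -1.954  0.04 ] [ 0.724 -1.845  0.09 ]
batten [338. 162.] 47 [ 0.6468 -0.0193  0.1558] [ 0.632 -0.064  0.154] [0.655 0.023 0.16 ]
batten [341. 165.] 55 [0.6255 0.0015 0.1593] [ 0.17  -0.061  0.146] [0.643 0.815 0.579]
batten [349. 176.] 48 [0.5961 0.0065 0.137 ] [ 0.17  -0.056  0.124] [0.614 0.815 0.579]
batten [352. 180.] 53 [ 0.5935 -0.0049  0.1234] [ 0.584 -0.055  0.117] [0.602 0.047 0.128]
batten [371. 217.] 65 [0.5048 0.0484 0.0661] [0.495 0.019 0.053] [0.518 0.066 0.074]
batten [141. 353.] 81 [0.6071 0.6247 0.0753] [0.605 0.619 0.06 ] [0.61  0.629 0.088]
batten [145. 370.] 41 [0.6077 0.6252 0.0353] [0.605 0.619 0.03 ] [0.611 0.631 0.042]
(544, 735, 3)
```

View pics/crop1.png

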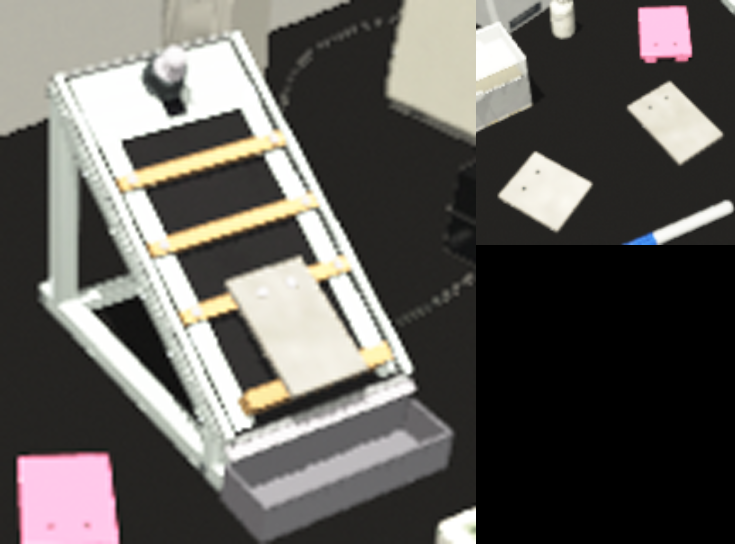

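```bash
python3 - <<'E'
from h import *
for n,poly in(("scene",[(326,124),(378,112),(428,208),(377,232)]),("side",[(303,146),(344,138),(397,205),(362,232)])):
    s=dict(np.load(f"{n}0.npz")); P=cloud(s); hsv=cv2.cvtColor(s["frame"],cv2.COLOR_RGB2HSV)
    m=np.zeros(P.shape[:2],np.uint8); cv2.fillPoly(m,[np.array(poly)],1); m=m>0
    big=cv2.dilate(m.astype(np.uint8),np.ones((15,15)))>0
    p=P[m&(P[...,2]>.02)&(P[...,0]<.8)]
    for it in range(6):
        c=np.median(p,0) if it==0 else p[k].mean(0); q=p-c if it==0 else p[k]-c
        nn=np.linalg.svd(q,full_matrices=False)[2][2]; nn*=np.sign(nn[2]); d=(p-c)@nn; k=abs(d-np.median(d))<(.01 if it<2 else .004)
    print(n,'normal',nn.round(3),'tilt',np.degrees(np.arccos(nn[2])).round(2),'yaw up-slope',np.degrees(np.arctan2(-nn[1],-nn[0])).round(2),k.mean(),'hist d',np.percentile(d,[2,10,30,50,70,90,98]).round(4))
    yaw=np.arctan2(-nn[1],-nn[0])
    # on-plane points: rectangle in slope frame
    ey=np.cross(nn,[1,0,0]);ey/=np.linalg.norm(ey);ex=np.cross(ey,nn)
    a=big&(abs((P-c)@nn)<.006); pp=P[a]-c
    M=np.stack([pp@ex,pp@ey],1)
    # keep core component
    r=cv2.minAreaRect((M*1000).astype(np.float32)); print(' rect',np.round(r[0],1),np.round(r[1],1),r[2])
    w=np.array(c)+ex*r[0][0]/1000+ey*r[0][1]/1000; print(' centre',w.round(4), 'ex',ex.round(3),'ey',ey.round(3))
    # battens/wood direction
    wd=big&(hsv[...,0]>8)&(hsv[...,0]<25)&(hsv[...,1]>70)&(hsv[...,2]>100)&(abs((P-c)@nn)<.02)
    kk,l,st,ce=cv2.connectedComponentsWithStats(cv2.dilate(wd.astype(np.uint8),np.ones((3,3))))
    for i in range(1,kk):
        if st[i,4]>60:
            q=P[(l==i)&wd]; q2=np.stack([(q-c)@ex,(q-c)@ey],1); v=np.linalg.svd(q2-q2.mean(0),full_matrices=False)[2][0]
            print('  batten',ce[i].round(),q.mean(0).round(4),'dir deg vs ey',np.degrees(np.arctan(v[0]/v[1])).round(1),'xrange',np.ptp(q2,0).round(3),'h',np.median((q-c)@nn).round(4))
    # nut dark things above plate
    hi=big&((P-c)@nn>.012)&((P-c)@nn<.06)&(P[...,2]>.14)
    kk,l,st,ce=cv2.connectedComponentsWithStats(hi.astype(np.uint8))
    for i in range(1,kk):
        if st[i,4]>10: q=P[l==i]; print('  high',ce[i].round(),st[i,4],q.mean(0).round(4),((q-c)@nn).max().round(4))
    if n=="scene":
        for u,v in((465,160),(480,85),(490,150),(250,200),(230,185),(283,165)): print((u,v),P[v,u].round(3))
E
```

```text
scene normal [-0.5   -0.141  0.855] tilt 31.27 yaw up-slope 15.73 0.22257400664872565 hist d [-0.0281 -0.021  -0.009  -0.0003  0.0062  0.0144  0.0228]
 rect [-7.7 -3. ] [302.4 120.1] 4.911231994628906
 centre [ 0.5933 -0.0132  0.1252] ex [ 0.866 -0.081  0.493] ey [-0.     0.987  0.163]
  batten [367. 148.] [ 0.6391 -0.0135  0.1549] dir deg vs ey 3.6 xrange [0.025 0.118] h 0.0027
  batten [377. 166.] [ 0.5976 -0.0079  0.1272] dir deg vs ey 4.2 xrange [0.023 0.127] h -0.0024
  batten [406. 179.] [ 0.545  -0.0533  0.0992] dir deg vs ey 1.8 xrange [0.015 0.031] h 0.0082
  batten [372. 190.] [0.5632 0.0368 0.0997] dir deg vs ey -6.0 xrange [0.016 0.041] h -0.0147
  batten [421. 204.] [ 0.4843 -0.0394  0.0688] dir deg vs ey -21.3 xrange [0.018 0.038] h 0.0105
  batten [388. 216.] [0.5008 0.0498 0.0702] dir deg vs ey 4.2 xrange [0.016 0.03 ] h -0.0088
  high [377. 127.] 818 [ 0.6623 -0.0689  0.1797] 0.044
(465, 160) [ 0.5   -0.209  0.111]
(480, 85) [ 0.569 -0.321  0.249]
(490, 150) [ 0.488 -0.295  0.113]
(250, 200) [0.714 0.26  0.091]
(230, 185) [0.736 0.29  0.132]
(283, 165) [0.789 0.12  0.088]
side normal [-0.52   0.012  0.854] tilt 31.32 yaw up-slope -1.34 0.3629947063271994 hist d [-0.0161 -0.0108 -0.0042  0.      0.0047  0.0115  0.0165]
 rect [-24.8   0.3] [151.6 279.2] 81.47730255126953
 centre [ 0.5996 -0.0103  0.1266] ex [0.854 0.007 0.52 ] ey [ 0.     1.    -0.014]
  batten [340. 163.] [ 0.6397 -0.0156  0.154 ] dir deg vs ey 8.4 xrange [0.03  0.098] h 0.0024
  batten [350. 178.] [ 0.5986 -0.0069  0.1259] dir deg vs ey 7.7 xrange [0.029 0.111] h 0.0001
  batten [354. 197.] [0.5637 0.0322 0.0981] dir deg vs ey -11.6 xrange [0.018 0.029] h -0.0038
  batten [371. 217.] [0.5043 0.0485 0.0667] dir deg vs ey -0.5 xrange [0.02  0.047] h 0.003
  high [343. 138.] 18 [ 0.6796 -0.0965  0.1928] 0.0167
  high [328. 142.] 94 [ 0.6805 -0.021   0.2044] 0.039
```

```bash
python3 -m inch '[[0.75,0.75,0.45,0,0,0.95],[0.75,0.75,0.45,0,0,0.95],[0.75,0.75,0.45,0,0,0.95],[0.75,0.75,0.45,0,0,0.95],[0.75,0.75,0.45,0,0,0.95]]' 1
python3 -m inch '[[0.69,0.99,0.06,0,0,0.95],[0.69,0.99,0.06,0,0,0.95],[0.69,0.99,0.06,0,0,0.95],[0.69,0.99,0.06,0,0,0.95],[0.69,0.99,0.06,0,0,0.95]]'
python3 -m inch '[[0.5,0.65,0,0,0,0.95],[0.5,0.65,0,0,0,0.95],[0.5,0.65,0,0,0,0.95],[0.5,0.65,0,0,0,0.95],[0.5,0.65,0,0,0,0.95]]'
python3 -c "
from rig import bot;print(bot.state()['joint_positions'].round(3))"
```

```text
time_s: 0.6
tool_pos: [0.2832, -0.356, 0.3396]
ee_rot: [0.0, 0.876, 0.483, 0.0]
force: [0.2, -0.6, -0.6]
gripper_width: 0.0855
finger_force: 0.0
time_s: 1.1
tool_pos: [0.4206, -0.1579, 0.3504]
ee_rot: [-0.0, 0.64, 0.768, 0.0]
force: [0.6, -0.7, 0.1]
gripper_width: 0.0854
finger_force: 0.0
time_s: 1.6
tool_pos: [0.5208, -0.0281, 0.3494]
ee_rot: [-0.001, 0.315, 0.949, 0.0]
force: [-0.6, -0.6, -0.4]
gripper_width: 0.0852
finger_force: 0.0
[-0.21   0.251  0.206  1.528  0.     0.43 ]
```

```bash
python3 -m inch '[[0,0,0,0,0,0.95],[0,0,0,0,0,0.95],[0,0,0,0,0,0.95],[0,0,0,0,0,0.95],[0,0,0,0,0,0.95]]'
python3 -m inch '[[0.3,0.08,-0.1,-0.131,-0.744,0],[0.3,0.08,-0.1,-0.131,-0.744,0],[0.3,0.08,-0.1,-0.131,-0.744,0],[0.3,0.08,-0.1,-0.131,-0.744,0],[0.3,0.08,-0.1,-0.131,-0.744,0]]'
python3 - <<'E'
from rig import bot,optics
import cv2,numpy as np
print(bot.state()['joint_positions'].round(3))
s=optics.snapshot("wrist"); np.savez("wrist1.npz",**s,tp=bot.state()['tool_pos'],q=bot.state()['ee_rot'])
print({k:v for k,v in s.items() if k not in("frame","range_z")})
cv2.imwrite("pics/w1.png",s["frame"][:,:,::-1])
E
```

```text
time_s: 2.1
tool_pos: [0.5197, -0.0301, 0.35]
ee_rot: [-0.0, -0.051, 0.999, 0.0]
force: [0.7, 0.2, -0.4]
gripper_width: 0.0852
finger_force: 0.0
time_s: 2.6
tool_pos: [0.5782, -0.0136, 0.3298]
ee_rot: [0.287, -0.046, 0.955, -0.065]
force: [0.2, 0.7, -0.7]
gripper_width: 0.0856
finger_force: 0.0
[-0.161 -0.038 -0.373  0.638 -0.007 -0.26 ]
{'fovy': 65.70646984690485, 'cx': 322.95602092567754, 'cy': 199.69877690081745, 'rvec': array([-1.55886062, -1.76324855, -0.67519234]), 'tvec': array([ 0.09167633, -0.58023771, -0.09576044])}
```

View pics/w1.png

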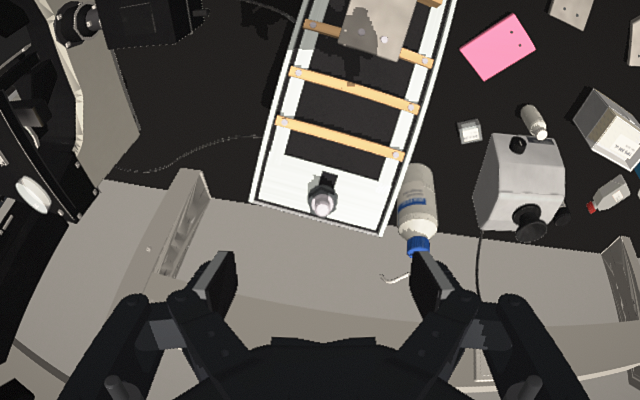

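The wrist view shows the deck square on. The stud tip is at (323,208) with the nut around (322,195), the battens run across (350,88) and (340,138), and the screwed tile is at (380,30).

```bash
cat >> h.py <<'E'
def wcloud(s):
    f=200/np.tan(np.radians(float(s["fovy"]))/2); H,W=s["range_z"].shape
    u,v=np.meshgrid(np.arange(W)-float(s["cx"]),np.arange(H)-float(s["cy"])); r=np.hypot(u,v)+1e-9; t=r/f; z=s["range_z"]
    c=np.stack([u/r*np.tan(t)*z,v/r*np.tan(t)*z,z],-1)
    Rm=cv2.Rodrigues(np.array(s["rvec"],float))[0]
    return (c-np.array(s["tvec"]).ravel())@Rm
def proj(s,p):
    f=200/np.tan(np.radians(float(s["fovy"]))/2); Rm=cv2.Rodrigues(np.array(s["rvec"],float))[0]
    c=np.atleast_2d(p)@Rm.T+np.array(s["tvec"]).ravel(); h=np.hypot(c[:,0],c[:,1])+1e-9; t=np.arctan2(h,c[:,2])
    return np.stack([s["cx"]+f*t*c[:,0]/h,s["cy"]+f*t*c[:,1]/h],1)
def ray(s,uv):
    f=200/np.tan(np.radians(float(s["fovy"]))/2); d=np.atleast_2d(uv)-[float(s["cx"]),float(s["cy"])]; r=np.hypot(*d.T)[:,None]+1e-9; t=r/f
    Rm=cv2.Rodrigues(np.array(s["rvec"],float))[0]; c=np.hstack([d/r*np.sin(t),np.cos(t)])
    return -Rm.T@np.array(s["tvec"]).ravel(), c@Rm
E
python3 - <<'E'
from h import *
s=dict(np.load("wrist1.npz")); P=wcloud(s); f=s["frame"]; hsv=cv2.cvtColor(f,cv2.COLOR_RGB2HSV)
print('cam',(-cv2.Rodrigues(s["rvec"])[0].T@s["tvec"]).round(4),'z',cv2.Rodrigues(s["rvec"])[0][2].round(3),'tool',s["tp"])
m=np.zeros(P.shape[:2],np.uint8); cv2.fillPoly(m,[np.array([(318,20),(432,20),(375,220),(265,190)])],1)
wd=(m>0)&(hsv[...,0]>8)&(hsv[...,0]<25)&(hsv[...,1]>70)&(hsv[...,2]>90)
l,st=cv2.connectedComponentsWithStats(wd.astype(np.uint8))[1:3]
yaws=[]
for i in range(1,len(st)):
    if st[i,4]>200:
        q=P[l==i]; v=np.linalg.svd(q-q.mean(0),full_matrices=False)[2][0]; print(st[i],q.mean(0).round(4),'yaw',np.degrees(np.arctan(-v[0]/v[1])).round(2),'z comp',v[2].round(3))
white=(m>0)&(hsv[...,1]<40)&(hsv[...,2]>150)&(np.arange(400)[:,None]>155)
dark=(m>0)&(hsv[...,2]<60)&(np.arange(400)[:,None]<160)&(np.arange(400)[:,None]>70)
for nm,k in(('white',white),('dark',cv2.erode(dark.astype(np.uint8),np.ones((5,5)))>0)):
    p=P[k]; 
    for _ in range(5):
        c=p.mean(0); n=np.linalg.svd(p-c,full_matrices=False)[2][2]; n*=np.sign(n[2]); d=(p-c)@n; p=p[abs(d)<2.5*max(d.std(),.0005)]
    print(nm,len(p),c.round(4),'tilt',np.degrees(np.arccos(n[2])).round(2),'yaw',np.degrees(np.arctan2(-n[1],-n[0])).round(2),'sd',d.std().round(4))
for u,v in((323,208),(322,195),(326,178),(250,201),(382,235),(300,20),(455,0),(378,40)): print((u,v),P[v,u].round(4))
g=f[150:250,240:400,::-1]; cv2.imwrite("pics/w1c.png",cv2.resize(g,None,fx=5,fy=5,interpolation=cv2.INTER_CUBIC))
E
```

```text
cam [ 0.447  -0.0098  0.3928] z [ 0.771 -0.055 -0.635] tool [ 0.57741649 -0.01343478  0.32931281]
[315  22  27  15 247] [ 0.5466 -0.0438  0.1032] yaw 70.4 z comp -0.941
[399  47  24  18 254] [0.5628 0.0381 0.1017] yaw -64.12 z comp -0.914
[ 300   69  110   42 1261] [ 0.5951 -0.0113  0.1295] yaw -13.09 z comp -0.077
[ 285  118  111   41 1255] [ 0.6353 -0.0187  0.1575] yaw -15.01 z comp -0.097
white 3998 [ 0.6794 -0.0241  0.1825] tilt 37.83 yaw 173.56 sd 0.0126
dark 4954 [ 0.6215 -0.0152  0.1371] tilt 33.94 yaw -10.55 sd 0.0007
(323, 208) [ 0.673  -0.0245  0.2166]
(322, 195) [ 0.6762 -0.0281  0.1985]
(326, 178) [ 0.6743 -0.0274  0.177 ]
(250, 201) [ 0.7006 -0.1039  0.2007]
(382, 235) [0.7223 0.0407 0.2028]
(300, 20) [ 0.5415 -0.072   0.0973]
(455, 0) [0.5045 0.0805 0.0542]
(378, 40) [0.5503 0.0045 0.1064]
```

View pics/w1c.png

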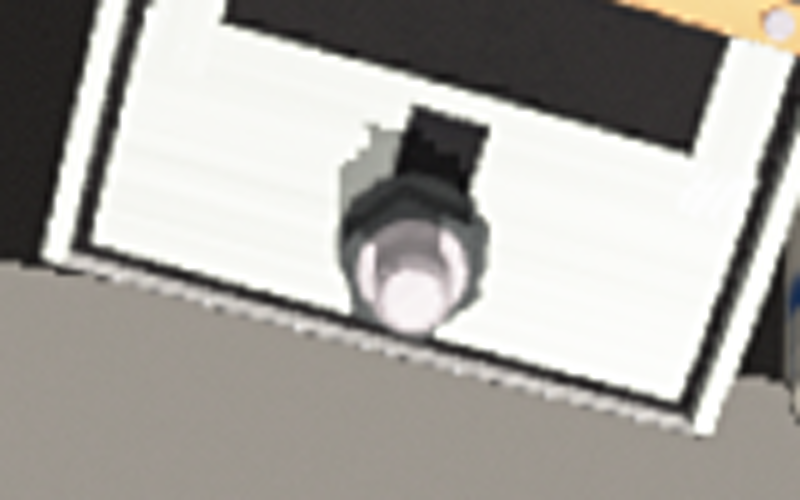

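```bash
python3 -m inch '[[0.33,-0.06,-0.4,0,0,0],[0.33,-0.06,-0.4,0,0,0],[0.33,-0.06,-0.4,0,0,0]]'
cat >> h.py <<'E'
psi=np.radians(-10.5);t34=np.radians(34)
EX=np.array([np.cos(t34)*np.cos(psi),np.cos(t34)*np.sin(psi),np.sin(t34)]);EY=np.array([-np.sin(psi),np.cos(psi),0]);N=np.cross(EX,EY)
D=np.stack([EX,EY,N],1)
P0=np.array([.6215,-.0152,.1371])  # on deck plane
E
python3 - <<'E'
from h import *
from rig import bot,optics
s=optics.snapshot("wrist"); st=bot.state(); s=dict(s); s["tp"]=st["tool_pos"]; s["q"]=st["ee_rot"]; np.savez("wrist2.npz",**s)
print(st['tool_pos'],st['joint_positions'].round(3))
T=R.from_quat(np.r_[st["ee_rot"][1:],st["ee_rot"][0]]).as_matrix(); print('tool z vs N',(T[:,2]@D).round(3),'tool y in deck',(T[:,1]@D).round(3))
P=wcloud(s); Q=(P-P0)@D; hsv=cv2.cvtColor(s["frame"],cv2.COLOR_RGB2HSV)
uv=proj(s,np.array([.687,-.027,.185])+.015*N)[0]; print('nut px',uv)
u,v=int(uv[0]),int(uv[1]); x0,y0=max(u-80,0),max(v-75,0)
cv2.imwrite("pics/w2.png",cv2.resize(s["frame"][y0:y0+150,x0:x0+160,::-1],None,fx=4,fy=4,interpolation=cv2.INTER_CUBIC)); print('crop at',x0,y0)
# rectify crop onto plane  at heights: bin by height
sub=np.zeros(Q.shape[:2],bool); sub[y0:y0+150,x0:x0+160]=1
near=sub&(np.hypot(Q[...,0]-((np.array([.687,-.027,.185])-P0)@D)[0],Q[...,1]-((np.array([.687,-.027,.185])-P0)@D)[1])<.03)
print('expected nut deck-rel',((np.array([.687,-.027,.185])-P0)@D).round(4))
h,e=np.histogram(Q[near][:,2],bins=np.arange(-.004,.06,.002)); print(dict(zip((e[:-1]*1000).round().astype(int),h)))
E
```

```text
time_s: 2.95
tool_pos: [0.6463, -0.0266, 0.2445]
ee_rot: [0.281, -0.046, 0.956, -0.064]
force: [-0.1, -0.1, -0.2]
gripper_width: 0.0855
finger_force: 0.0
[ 0.64599306 -0.02645411  0.24635847] [-0.164  0.128 -0.422  0.434 -0.006 -0.263]
tool z vs N [-0.007  0.005 -1.   ] tool y in deck [-0.275  0.962  0.006]
nut px [330.92366335 232.21825134]
crop at 250 157
expected nut deck-rel [0.082  0.0003 0.0025]
{np.int64(-4): np.int64(0), np.int64(-2): np.int64(79), np.int64(0): np.int64(535), np.int64(2): np.int64(3101), np.int64(4): np.int64(226), np.int64(6): np.int64(112), np.int64(8): np.int64(45), np.int64(10): np.int64(41), np.int64(12): np.int64(37), np.int64(14): np.int64(43), np.int64(16): np.int64(45), np.int64(18): np.int64(405), np.int64(20): np.int64(323), np.int64(22): np.int64(41), np.int64(24): np.int64(17), np.int64(26): np.int64(43), np.int64(28): np.int64(33), np.int64(30): np.int64(41), np.int64(32): np.int64(47), np.int64(34): np.int64(249), np.int64(36): np.int64(166), np.int64(38): np.int64(0), np.int64(40): np.int64(0), np.int64(42): np.int64(0), np.int64(44): np.int64(0), np.int64(46): np.int64(0), np.int64(48): np.int64(0), np.int64(50): np.int64(0), np.int64(52): np.int64(0), np.int64(54): np.int64(0), np.int64(56): np.int64(0)}
```

View pics/w2.png

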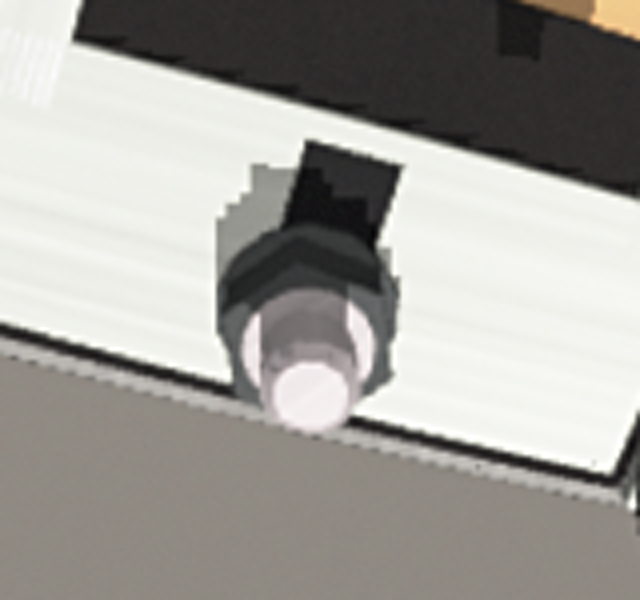

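```bash
python3 - <<'E'
from h import *
s=dict(np.load("wrist2.npz")); P=wcloud(s); Q=(P-P0)@D
sub=np.zeros(Q.shape[:2],bool); sub[157:307,250:410]=1; sub&=(abs(Q[...,0]-.082)<.03)&(abs(Q[...,1])<.03)
top=sub&(Q[...,2]>.033)&(Q[...,2]<.038); p=Q[top]; (c,r)=cv2.minEnclosingCircle((p[:,:2]*1000).astype(np.float32)); print('stud top c',c,r,np.median(p[:,2]),p[:,:2].mean(0)*1000)
hx=sub&(Q[...,2]>.0175)&(Q[...,2]<.0225); p=Q[hx]; xy=p[:,:2]*1000; print('hex z',np.median(p[:,2]),len(p))
hull=cv2.convexHull(xy.astype(np.float32))[:,0]
best=[]
for a in range(0,60,2):
    w=[np.ptp(xy@[np.cos(np.radians(a+k)),np.sin(np.radians(a+k))]) for k in(0,60,120)]; best.append((round(max(w),1),a,np.round(w,1)))
best.sort(key=lambda t:t[0]); print(*best[:6],best[-1],sep='\n'); print(hull.round(1).tolist())
# white plate height
pl=sub&(Q[...,2]>-.001)&(Q[...,2]<.006); print('plate z med',np.median(Q[pl][:,2]))
E
```

```text
stud top c (89.79024505615234, -0.2196715623140335) 8.013813018798828 0.03567886697359403 [88.7618621  -0.67022434]
hex z 0.01992699793441694 755
(np.float64(26.7), 52, array([26.7, 26.5, 26.2]))
(np.float64(26.8), 50, array([26.8, 26.5, 26.6]))
(np.float64(26.9), 48, array([26.9, 26.7, 26.9]))
(np.float64(26.9), 54, array([26.9, 26.7, 26. ]))
(np.float64(27.1), 56, array([27.1, 27. , 26. ]))
(np.float64(27.2), 46, array([27. , 27. , 27.2]))
(np.float64(29.4), 26, array([26.1, 29.2, 29.4]))
[[101.5, -4.800000190734863], [96.0, 11.300000190734863], [93.69999694824219, 12.600000381469727], [92.0, 13.399999618530273], [90.80000305175781, 13.800000190734863], [90.0999984741211, 13.600000381469727], [86.80000305175781, 12.600000381469727], [85.9000015258789, 12.199999809265137], [77.69999694824219, 8.899999618530273], [76.5999984741211, 5.300000190734863], [75.5999984741211, -2.799999952316284], [75.5999984741211, -6.099999904632568], [75.69999694824219, -6.699999809265137], [76.30000305175781, -7.199999809265137], [86.30000305175781, -14.899999618530273], [87.4000015258789, -15.300000190734863], [88.0999984741211, -15.100000381469727], [88.80000305175781, -14.800000190734863], [95.30000305175781, -12.5], [99.69999694824219, -10.0], [101.0999984741211, -8.899999618530273]]
plate z med 0.0025986282464329933
```

```bash
python3 -m inch '[[0.1,0,-0.1,-0.05,0.01,0.075],[0.1,0,-0.1,-0.05,0.01,0.075],[0.1,0,-0.1,-0.05,0.01,0.075],[0.1,0,-0.1,-0.05,0.01,0.075]]'
cat > st.py <<'E'
from h import *
from rig import bot
def now():
    s=bot.state(); T=R.from_quat(np.r_[s["ee_rot"][1:],s["ee_rot"][0]]).as_matrix(); t=(s["tool_pos"]-P0)@D+[.1613,.0007,0]
    y=T[:,1]@D; z=T[:,2]@D
    print('t',round(s["time_s"],2),'deck mm',(t*1000).round(1),'phi',np.degrees(np.arctan2(y[0],y[1])).round(1),'toolz',z.round(3),'F deck',(s["force"]@D).round(1),'M deck',(s["ft_torque"]@D).round(2),'w',round(s["gripper_width"]*1000,1),'fp',s["finger_force"].round(1),'j',s["joint_positions"].round(2))
    return s,T,t
if __name__=="__main__": now()
E
python3 st.py; python3 -c "
from rig import bot;print(bot.tip_extent)"
```

```text
time_s: 3.4
tool_pos: [0.6656, -0.0261, 0.2317]
ee_rot: [0.283, -0.08, 0.953, -0.075]
force: [0.3, 0.2, 0.0]
gripper_width: 0.0856
finger_force: 0.0
0.017Traceback (most recent call last):
  File "st.py", line 8, in <module>
    if __name__=="__main__": now()
                             ~~~^^
  File "st.py", line 6, in now
    print('t',round(s["time_s"],2),'deck mm',(t*1000).round(1),'phi',np.degrees(np.arctan2(y[0],y[1])).round(1),'toolz',z.round(3),'F deck',(s["force"]@D).round(1),'M deck',(s["ft_torque"]@D).round(2),'w',round(s["gripper_width"]*1000,1),'fp',s["finger_force"].round(1),'j',s["joint_positions"].round(2))
                                                                                                                                                                                                                                                   ^^^^^^^^^^^^^^^^^^^^^^^
AttributeError: 'float' object has no attribute 'round'
```

```bash
sed -i 's/s\["finger_force"\].round(1)/round(float(s["finger_force"]),1)/' st.py; python3 st.py; python3 -m inch '[[0,0,0,0,0,0],[0,0,0,0,0,0]]' | head -3; python3 st.py
```

```text
t 3.4 deck mm [251.8  -2.   53.1] phi -20.0 toolz [ 0.     0.005 -1.   ] F deck [ 0.2  0.2 -0.1] M deck [0.01 0.45 0.02] w 85.6 fp 0.0 j [-0.16  0.17 -0.42  0.39 -0.01 -0.33]
time_s: 3.6
tool_pos: [0.6657, -0.0262, 0.2312]
ee_rot: [0.283, -0.08, 0.953, -0.075]
t 3.6 deck mm [251.6  -2.1  52.6] phi -20.0 toolz [ 0.     0.005 -1.   ] F deck [-1.1 -0.8  0.1] M deck [-0.03  0.45  0.01] w 85.4 fp 0.0 j [-0.16  0.17 -0.42  0.39 -0.01 -0.33]
```

```bash
python3 -m inch '[[0.07,0,-0.12,0,0,0],[0.07,0,-0.12,0,0,0],[0.07,0,-0.12,0,0,0],[0.07,0,-0.12,0,0,0]]'|head -1; python3 st.py;  python3 -m inch '[[0,0,0,0,0,0],[0,0,0,0,0,0],[0,0,0,0,0,0],[0,0,0,0,0,0],[0,0,0,0,0,0]]' -1|head -1; python3 st.py;  python3 -m inch '[[0,0,0,0,0,0],[0,0,0,0,0,0],[0,0,0,0,0,0]]' -1|head -1; python3 st.py
```

```text
time_s: 4.0
t 4.0 deck mm [249.7   0.5  25. ] phi -20.0 toolz [-0.     0.005 -1.   ] F deck [-0.6  0.8  0.7] M deck [-0.05  0.45 -0.04] w 85.5 fp 0.0 j [-0.15  0.21 -0.44  0.33 -0.01 -0.32]
time_s: 4.5
t 4.5 deck mm [250.   -1.1  24.8] phi -20.0 toolz [ 0.     0.001 -1.   ] F deck [ -0.7 -12.4  11.9] M deck [-2.56  0.62 -0.09] w 24.1 fp 58.5 j [-0.15  0.21 -0.44  0.33 -0.02 -0.32]
time_s: 4.8
t 4.8 deck mm [250.   -1.1  24.8] phi -20.0 toolz [ 0.     0.001 -1.   ] F deck [ -0.2 -10.7  10.4] M deck [-2.25  0.59 -0.04] w 24.3 fp 58.4 j [-0.15  0.21 -0.44  0.33 -0.02 -0.32]
```

```bash
python3 -m inch '[[-0.004,-0.008,0.004,0,0,0],[-0.004,-0.008,0.004,0,0,0]]'|head -1; python3 st.py
python3 -m inch '[[0.002,0,-0.003,0.489,-0.091,-0.738],[0.002,0,-0.003,0.489,-0.091,-0.738],[0.002,0,-0.003,0.489,-0.091,-0.738],[0.002,0,-0.003,0.489,-0.091,-0.738],[0.002,0,-0.003,0.489,-0.091,-0.738]]'|head -1; python3 st.py
```

```text
time_s: 5.0
t 5.0 deck mm [249.9  -1.4  25.2] phi -20.0 toolz [ 0.     0.005 -1.   ] F deck [ 3.5 -0.6 -2.9] M deck [-0.18 -0.12 -0.07] w 24.1 fp 60.1 j [-0.16  0.21 -0.44  0.33 -0.01 -0.33]
time_s: 5.5
t 5.5 deck mm [ 2.499e+02 -2.000e-01  2.450e+01] phi 20.3 toolz [ 0.004  0.006 -1.   ] F deck [ 3.5  5.5 -2.5] M deck [ 1.3  -0.25  0.14] w 24.1 fp 60.2 j [-0.16  0.21 -0.44  0.32 -0.01  0.38]
```

```bash
python3 -m inch '[[0.002,-0.003,-0.003,0.489,-0.091,-0.738],[0.002,-0.003,-0.003,0.489,-0.091,-0.738],[0.002,-0.003,-0.003,0.489,-0.091,-0.738],[0.002,-0.003,-0.003,0.489,-0.091,-0.738],[0.002,-0.003,-0.003,0.489,-0.091,-0.738]]'|head -1; python3 st.py
python3 -m inch '[[0.002,0,-0.003,0.489,-0.091,-0.738],[0.002,0,-0.003,0.489,-0.091,-0.738],[0.002,0,-0.003,0.489,-0.091,-0.738],[0.002,0,-0.003,0.489,-0.091,-0.738],[0.002,0,-0.003,0.489,-0.091,-0.738]]'|head -1; python3 st.py
```

```text
time_s: 6.0
t 6.0 deck mm [250.7   0.6  24.1] phi 60.3 toolz [ 0.007  0.006 -1.   ] F deck [ 4.5 14.6 -0.4] M deck [ 2.92 -0.66  0.23] w 24.2 fp 60.6 j [-0.15  0.21 -0.44  0.32 -0.01  1.08]
time_s: 6.5
t 6.5 deck mm [252.    0.8  23.7] phi 100.4 toolz [ 0.009  0.003 -1.   ] F deck [ 8.3 14.5 -0.2] M deck [ 2.94 -1.39  0.24] w 24.4 fp 60.8 j [-0.15  0.21 -0.44  0.32 -0.01  1.78]
```

```bash
python3 -m inch '[[0.005,0.007,0.002,0.074,-0.014,-0.11],[0.005,0.007,0.002,0.147,-0.027,-0.221],[0.005,0.007,0.002,0.147,-0.027,-0.221]]'|head -1; python3 st.py
python3 -m inch '[[0,0,0,0.074,-0.014,-0.11],[0,0,0,0.074,-0.014,-0.11]]'|head -1; python3 st.py
python3 -m inch '[[0,0,0,0.05,-0.009,-0.074],[0,0,0,0.05,-0.009,-0.074]]'|head -1; python3 st.py
```

```text
time_s: 6.8
t 6.8 deck mm [252.4   0.9  23.6] phi 112.3 toolz [ 0.008 -0.001 -1.   ] F deck [7.4 6.1 4.3] M deck [ 0.96 -0.95 -0.11] w 24.2 fp 60.8 j [-0.15  0.21 -0.44  0.32 -0.02  1.99]
time_s: 7.0
t 7.0 deck mm [252.6   0.9  23.6] phi 118.2 toolz [ 0.008 -0.001 -1.   ] F deck [8.2 4.3 2.6] M deck [ 0.76 -1.02  1.44] w 23.8 fp 65.0 j [-0.15  0.21 -0.44  0.32 -0.02  2.09]
time_s: 7.2
t 7.2 deck mm [ 2.521e+02 -1.000e-01  2.360e+01] phi 122.2 toolz [ 0.007 -0.003 -1.   ] F deck [ 4.5 -1.7  5.7] M deck [-0.49 -0.63  1.1 ] w 23.9 fp 78.2 j [-0.15  0.21 -0.44  0.32 -0.02  2.16]
```

```bash
python3 -m inch '[[0,0,0,0,0,0],[0,0,0,0,0,0],[0,0,0,0,0,0],[-0.1,0.02,0.15,0,0,0],[-0.22,0.04,0.33,0,0,0]]' 1|head -1; python3 st.py
python3 -m inch '[[-0.5,0.5,0,0.138,0.743,0],[-0.5,0.5,0,0.138,0.743,0],[-0.5,0.5,0,0.138,0.743,0],[-0.5,0.5,0,0.138,0.743,0],[-0.5,0.5,0,0.138,0.743,0]]'|head -2
python3 -m inch '[[-0.46,0.8,-0.25,0,0,0.95],[-0.46,0.8,-0.25,0,0,0.95],[-0.46,0.8,-0.25,0,0,0.95],[-0.46,0.8,-0.25,0,0,0.95],[-0.46,0.8,-0.25,0,0,0.95]]'|head -2
python3 -m inch '[[0,0,0,0,0,0.95],[0,0,0,0,0,0.95],[0,0,0,0,0,0.95],[0,0,0,0,0,0.95],[0,0,0,0,0,0.95]]'|head -3
python3 -m inch '[[0,0,0,0,0,0.95],[0,0,0,0,0,0.95],[0,0,0,0,0,0.95],[0,0,0,0,0,0.95],[0,0,0,0,0,0.95]]'|head -3
python3 - <<'E'
from h import *
from rig import bot,optics
s=dict(optics.snapshot("wrist")); st=bot.state(); s["tp"]=st["tool_pos"]; s["q"]=st["ee_rot"]; np.savez("wrist3.npz",**s); print(s["tp"],s["q"].round(3),st['joint_positions'].round(2))
P=wcloud(s); hsv=cv2.cvtColor(s["frame"],cv2.COLOR_RGB2HSV)
b=((hsv[...,2]>110)&(hsv[...,1]<60)&(P[...,2]>.001)&(P[...,2]<.022)).astype(np.uint8)
l,stt,ce=cv2.connectedComponentsWithStats(b)[1:]
for i in range(1,len(stt)):
    if stt[i,4]>800:
        k=l==i; c,sz,a,p=rect(P,cv2.erode(k.astype(np.uint8),np.ones((3,3)))>0); q=np.linalg.lstsq(np.c_[p[:,:2],np.ones(len(p))],p[:,2],rcond=None)[0]
        print(ce[i].round(),stt[i,4],np.round(c,1),np.round(sz,1),round(a,1),'slope',np.degrees(q[:2]).round(1),'z',p[:,2].mean().round(4))
cv2.imwrite("pics/w3.png",s["frame"][:,:,::-1])
E
```

```text
time_s: 7.7
t 7.7 deck mm [ 2.483e+02 -2.000e-01  1.020e+02] phi 122.2 toolz [-0.001 -0.002 -1.   ] F deck [ 0.8 -0.   0.3] M deck [0.04 0.53 0.02] w 85.4 fp 0.0 j [-0.15  0.09 -0.4   0.49 -0.02  2.16]
time_s: 8.2
tool_pos: [0.5371, 0.0822, 0.2718]
time_s: 8.7
tool_pos: [0.4421, 0.244, 0.2204]
time_s: 9.2
tool_pos: [0.445, 0.2411, 0.2215]
ee_rot: [0.001, 0.397, 0.918, 0.002]
time_s: 9.7
tool_pos: [0.4451, 0.2411, 0.2215]
ee_rot: [-0.0, 0.035, 0.999, 0.002]
[0.44508579 0.24109489 0.22151644] [-0.     0.031  1.     0.002] [ 0.33  0.24 -0.15  1.18  0.    0.39]
[114. 125.] 1966 [354.9 -16.4] [66.7 59.3] 79.7 slope [-0.9 -2.3] z 0.0143
[209. 128.] 1912 [379.3 120.2] [52.9 54.8] 11.8 slope [-0.1 -0.1] z 0.0138
[327. 174.] 4198 [444.5 247.2] [57.7 87.4] 88.8 slope [4. 0.] z 0.0092
[454. 178.] 2607 [457.4 400.1] [67.3 57.5] 21.2 slope [4.9 2. ] z 0.0093
[149. 209.] 1239 [470.5   8.4] [126.7  26.2] 80.3 slope [-0.7  0.1] z 0.0018
[269. 267.] 2527 [559.2 166.4] [54.8 84.5] 53.0 slope [-3.3  2.6] z 0.0093
```

View pics/w3.png

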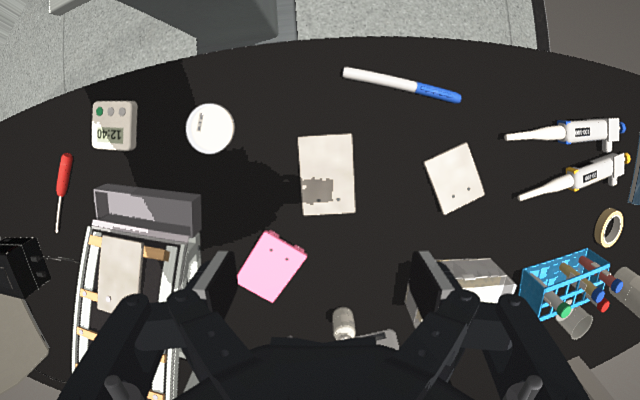

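The wrist view shows the full tile at (327,174), 58×87 mm with its head away from the robot; the short tile at (454,178), the pink decoy at (272,267) and the white disc at (210,128). The measurements match the long grey tile, so I'm reaching for it.

```bash
python3 -m inch '[[0.04,0.03,-0.4,0,-0.09,0.053],[0.04,0.03,-0.9,0,-0.09,0.053],[0.04,0.03,-0.96,0,-0.09,0.053],[0.04,0.03,-0.96,0,-0.09,0.053],[0.04,0.03,-0.96,0,-0.09,0.053]]'|head -4
python3 -m inch '[[0,0,-0.07,0,0,0],[0,0,-0.07,0,0,0]]'|head -4
python3 -m inch '[[0,0,0,0,0,0],[0,0,0,0,0,0],[0,0,0,0,0,0],[0,0,0,0,0,0]]' -1
```

```text
time_s: 10.25
tool_pos: [0.45, 0.2459, 0.0254]
ee_rot: [0.032, 0.019, 0.999, 0.002]
force: [-0.8, -0.0, 0.7]
time_s: 10.45
tool_pos: [0.4533, 0.2471, 0.0164]
ee_rot: [0.035, 0.018, 0.999, 0.003]
force: [-0.4, -0.1, 0.9]
time_s: 10.85
tool_pos: [0.454, 0.2474, 0.0177]
ee_rot: [0.037, 0.018, 0.999, 0.004]
force: [-4.8, -1.9, 16.8]
gripper_width: 0.058
finger_force: 60.0
```

```bash
python3 -m inch '[[0,0,0.2,0,0,0],[0,0,0.45,0,0,0],[0,0,0.7,0,0,0],[0,0,0.9,0,0,0],[0,0,0.9,0,0,0]]'
cat > tgt.py <<'E'
# usage: tgt.py deckx decky deckz tilt_deg(relative to deck, 8=hung)  -> shift & rotvec in inch units
import sys; from st import *
s,T,t=now(); x,y,z,a=map(float,sys.argv[1:5]); a=np.radians(a)
g=P0+D@(np.array([x-161.3,y-.7,z])/1000)
zt=-D@np.array([np.sin(a),0,np.cos(a)]); yt=EY; G=np.stack([np.cross(yt,zt),yt,zt],1)
print('shift',((g-s["tool_pos"])/.2).round(3),'rot',(R.from_matrix(G@T.T).as_rotvec()/(np.pi/4)).round(3),'goal',g.round(4))
E
python3 tgt.py 120 0 90 8
python3 - <<'E'
from h import *
s=dict(np.load("wrist1.npz")); P=wcloud(s); Q=(P-P0)@D+[.1613,.0007,0]; hsv=cv2.cvtColor(s["frame"],cv2.COLOR_RGB2HSV)
k=(hsv[...,1]<60)&(hsv[...,2]>90)&(abs(Q[...,1])<.045)&(Q[...,0]<.11)&(Q[...,0]>0.03)&(Q[...,2]>.012)&(Q[...,2]<.03)
p=Q[k]; print('screwed tile x',np.percentile(p[:,0],[0,1,99,100]).round(4),'y',np.percentile(p[:,1],[0,2,50,98,100]).round(4),len(p))
wd=(hsv[...,0]>8)&(hsv[...,0]<25)&(hsv[...,1]>70)&(hsv[...,2]>90)&(abs(Q[...,1])<.08)&(abs(Q[...,2]-.008)<.003)
for lo,hi in((.065,.1),(.115,.15),(.17,.2)):
    p=Q[wd&(Q[...,0]>lo)&(Q[...,0]<hi)&(Q[...,2]>.006)]; print('batten top x',np.percentile(p[:,0],[3,50,97]).round(4),'y',np.percentile(p[:,1],[1,99]).round(4),'z',np.median(p[:,2]).round(4))
E
```

```text
time_s: 11.35
tool_pos: [0.4552, 0.2478, 0.202]
ee_rot: [0.04, 0.018, 0.999, 0.005]
force: [0.2, -0.1, -1.2]
gripper_width: 0.0577
finger_force: 66.2
t 11.35 deck mm [ 22.3 229.  172.1] phi -6.7 toolz [-0.494  0.023 -0.869] F deck [-0.5 -0.1 -1.1] M deck [-0.03  0.03 -0.03] w 57.7 fp 66.2 j [ 0.35  0.22 -0.24  1.03 -0.02  0.39]
shift [ 0.415 -1.241 -0.067] rot [-0.066 -0.473 -0.189] goal [ 5.382e-01 -5.000e-04  1.886e-01]
screwed tile x [0.0318 0.0365 0.0965 0.0977] y [-0.0292 -0.0276  0.0033  0.0294  0.0311] 3437
batten top x [0.0801 0.0853 0.0897] y [-0.0645  0.0657] z 0.0078
batten top x [0.1301 0.1348 0.1394] y [-0.0638  0.0645] z 0.0077
batten top x [0.1799 0.1845 0.1893] y [-0.0636  0.0648] z 0.0077
```

```bash
python3 -m inch '[[0.05,-0.15,0.1,-0.066,-0.473,-0.189],[0.2,-0.4,0.1,-0.066,-0.473,-0.189],[0.2,-0.62,0.1,-0.066,-0.473,-0.189],[0.2,-0.62,0.1,-0.066,-0.473,-0.189],[0.2,-0.62,0.1,-0.066,-0.473,-0.189]]'|head -1
python3 -m inch '[[0.1,-0.25,0,0,0,0],[0.215,-0.5,-0.17,0,0,0],[0.215,-0.62,-0.17,0,0,0],[0.215,-0.62,-0.17,0,0,0],[0.215,-0.62,-0.17,0,0,0]]'|head -1
python3 tgt.py 120 0.5 32 8
python3 - <<'E'
from h import *
from rig import bot,optics
s=dict(optics.snapshot("wrist")); np.savez("wrist4.npz",**s)
a=dict(optics.snapshot("scene")); b=dict(optics.snapshot("side"))
for nm,i in(("a",a),("b",b)): np.savez(f"pl_{nm}.npz",**i)
st=bot.state(); T=R.from_quat(np.r_[st["ee_rot"][1:],st["ee_rot"][0]]).as_matrix()
for nm,P,f in(("w",wcloud(s),s["frame"]),("scene",cloud(a),a["frame"]),("side",cloud(b),b["frame"])):
    Q=(P-st["tool_pos"])@T; hsv=cv2.cvtColor(f,cv2.COLOR_RGB2HSV)
    k=(abs(Q[...,1])<.027)&(Q[...,0]>-.06)&(Q[...,0]<.075)&(Q[...,2]>0)&(Q[...,2]<.03)&(hsv[...,1]<60)&(hsv[...,2]>90)
    p=Q[k]
    if len(p)<50: print(nm,len(p)); continue
    q=np.linalg.lstsq(np.c_[p[:,:2],np.ones(len(p))],p[:,2],rcond=None)[0]; print(nm,len(p),'x',np.percentile(p[:,0],[1,99]).round(4),'y',np.percentile(p[:,1],[1,99]).round(4),'slopes',np.degrees(q[:2]).round(1),'z@0',q[2].round(4))
cv2.imwrite("pics/w4.png",np.vstack([s["frame"][100:400:,:,::-1],a["frame"][60:280,:,::-1]]))
E
```

```text
time_s: 11.85
time_s: 12.35
t 12.35 deck mm [115.1  -0.8  85. ] phi 0.0 toolz [-0.148 -0.003 -0.989] F deck [-0.9 -1.  -0.5] M deck [ 0.04  0.4  -0.01] w 57.3 fp 66.1 j [-0.14  0.06 -0.61  0.46 -0.02  0.04]
shift [ 0.167 -0.024 -0.206] rot [ 0.001 -0.012  0.002] goal [ 0.5702 -0.0059  0.1405]
w 18952 x [-0.0325  0.0548] y [-0.0264  0.0265] slopes [-0.1  0.3] z@0 0.0085
scene 607 x [-0.0248  0.0563] y [-0.0266  0.0266] slopes [0.3 0.9] z@0 0.0073
side 342 x [-0.0315  0.0562] y [-0.0263  0.0264] slopes [0.4 0.7] z@0 0.008
```

View pics/w4.png

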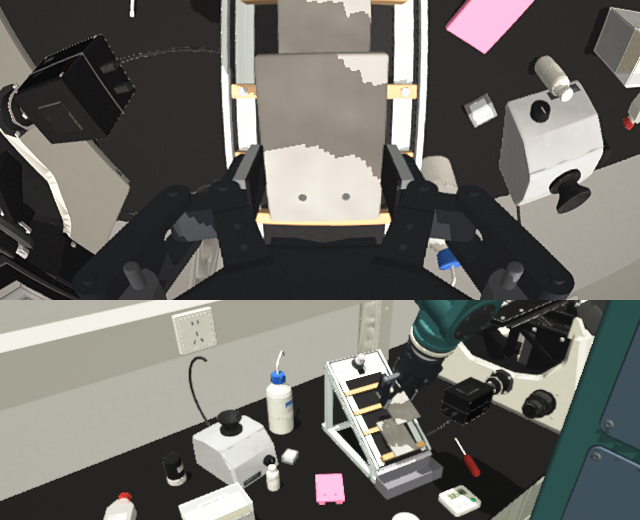

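```bash
python3 -m inch '[[0.08,-0.012,-0.09,0,-0.012,0],[0.164,-0.024,-0.184,0,-0.012,0],[0.164,-0.024,-0.184,0,-0.012,0],[0.164,-0.024,-0.184,0,-0.012,0]]'|head -1; python3 tgt.py 122 0.5 29.5 8
```

```text
time_s: 12.9
t 12.9 deck mm [121.2   1.4  36.6] phi -0.1 toolz [-0.139 -0.001 -0.99 ] F deck [-0.5  0.4  0.2] M deck [ 0.03  0.41 -0.02] w 57.4 fp 66.1 j [-0.14  0.15 -0.63  0.34 -0.02  0.04]
shift [ 0.022 -0.009 -0.027] rot [ 0.002 -0.    -0.001] goal [ 0.5732 -0.0065  0.1396]
```

Lower, then draw down the slope in 2–3 mm steps, watching the x force. The deck −x unit is (−0.815, 0.151, −0.559), so 2 mm is (−0.008, 0.0015, −0.0056) in units.

```bash
python3 -m inch '[[0.022,-0.005,-0.027,0,0,0],[0.022,-0.005,-0.027,0,0,0],[0.022,-0.005,-0.027,0,0,0]]'|head -1; python3 st.py
python3 -m inch '[[-0.016,0.003,-0.011,0,0,0],[-0.016,0.003,-0.011,0,0,0]]'|head -1; python3 st.py
python3 -m inch '[[-0.008,0.0015,-0.0056,0,0,0],[-0.008,0.0015,-0.0056,0,0,0]]'|head -1; python3 st.py
```

```text
time_s: 13.2
t 13.2 deck mm [122.3   0.3  29.6] phi -0.0 toolz [-0.138 -0.002 -0.99 ] F deck [-0.6  0.8 -0.5] M deck [0.01 0.37 0.01] w 57.4 fp 66.1 j [-0.14  0.16 -0.63  0.32 -0.02  0.03]
time_s: 13.4
t 13.4 deck mm [117.5   0.2  29.5] phi -0.0 toolz [-0.139 -0.002 -0.99 ] F deck [-0.9  0.6 -0.7] M deck [0.03 0.44 0.01] w 57.3 fp 66.1 j [-0.14  0.16 -0.64  0.32 -0.02  0.03]
time_s: 13.6
t 13.6 deck mm [115.9   0.2  29.3] phi -0.0 toolz [-0.139 -0.002 -0.99 ] F deck [ 0.2 -0.5 -0.6] M deck [0.01 0.4  0.04] w 57.7 fp 66.1 j [-0.14  0.16 -0.65  0.31 -0.02  0.03]
```

```bash
for i in 1 2 3; do python3 -m inch '[[-0.004,0.0008,-0.0028,0,0,0],[-0.004,0.0008,-0.0028,0,0,0]]'|head -1; python3 st.py|cut -c1-130; done
```

```text
time_s: 13.8
t 13.8 deck mm [115.2   0.2  29.2] phi 0.0 toolz [-0.138 -0.002 -0.99 ] F deck [-0.2  0.3 -0.6] M deck [-0.01  0.46  0.05] w 57.6 
time_s: 14.0
t 14.0 deck mm [114.6   0.2  29.2] phi 0.0 toolz [-0.138 -0.002 -0.99 ] F deck [ 0.2  0.9 -0.9] M deck [ 0.04  0.19 -0.01] w 57.2 
time_s: 14.2
t 14.2 deck mm [114.3   0.3  29.3] phi 0.0 toolz [-0.137 -0.002 -0.991] F deck [ 3.7 -0.6 -2.1] M deck [ 0.  -0.6 -0.1] w 57.6 fp
```

```bash
for i in 1 2; do python3 -m inch '[[0.0028,-0.0005,-0.0041,0,0,0],[0.0028,-0.0005,-0.0041,0,0,0]]'|head -1; python3 st.py|cut -c1-130; done; python3 -m inch '[[-0.004,0.0008,-0.0028,0,0,0],[-0.004,0.0008,-0.0028,0,0,0]]'|head -1; python3 st.py|cut -c1-130
```

```text
time_s: 14.4
t 14.4 deck mm [114.1   0.3  28.3] phi 0.0 toolz [-0.137 -0.002 -0.991] F deck [ 4.1 -0.1  1.4] M deck [ 0.   -0.75 -0.11] w 58.0 
time_s: 14.6
t 14.6 deck mm [114.1   0.3  27.3] phi 0.0 toolz [-0.137 -0.002 -0.991] F deck [ 5.5 -0.1  2. ] M deck [-0.   -0.87 -0.12] w 57.5 
time_s: 14.8
t 14.8 deck mm [113.9   0.3  27.3] phi 0.0 toolz [-0.136 -0.002 -0.991] F deck [ 8.7 -0.4 -0.7] M deck [-0.01 -1.38 -0.15] w 57.5
```

```bash
python3 -m inch '[[0.0028,-0.0005,-0.0041,0,0,0],[0.0028,-0.0005,-0.0041,0,0,0]]'|head -1; python3 st.py|cut -c1-130;python3 -m inch '[[0.0014,-0.0003,-0.002,0,0,0],[0.0014,-0.0003,-0.002,0,0,0]]'|head -1; python3 st.py|cut -c1-130
```

```text
time_s: 15.0
t 15.0 deck mm [114.1   0.3  26.4] phi 0.0 toolz [-0.135 -0.002 -0.991] F deck [ 7.3 -0.3  4.9] M deck [ 0.05 -1.2  -0.24] w 57.6 
time_s: 15.2
t 15.2 deck mm [114.1   0.3  26.1] phi 0.0 toolz [-0.135 -0.002 -0.991] F deck [8.5 0.2 8.4] M deck [ 0.04 -1.07 -0.15] w 57.8 fp
```

```bash
python3 -m inch '[[0,0,0,0,0,0],[0,0,0,0,0,0],[0,0,0,0,0,0],[-0.12,0.022,0.18,0,0,0],[-0.24,0.044,0.36,0,0,0]]' 1|head -1; python3 -m inch '[[0,0,0,0,0,0],[0,0,0,0,0,0]]'|head -1; python3 st.py
python3 - <<'E'
from h import *
from rig import bot,optics
s=dict(optics.snapshot("wrist")); np.savez("wrist5.npz",**s)
P=wcloud(s); Q=(P-P0)@D+[.1613,.0007,0]; hsv=cv2.cvtColor(s["frame"],cv2.COLOR_RGB2HSV)
a=np.radians(8); C,S=np.cos(a),np.sin(a)
k=(hsv[...,1]<60)&(hsv[...,2]>70)&(abs(Q[...,1])<.04)&(Q[...,0]>.055)&(Q[...,0]<.155)&(Q[...,2]>.014)&(Q[...,2]<.034)
k=cv2.morphologyEx(k.astype(np.uint8),cv2.MORPH_OPEN,np.ones((5,5)))>0
p=Q[k]; c=p.mean(0); n=np.linalg.svd(p-c,full_matrices=False)[2][2]; n*=np.sign(n[2])
print('tile x',np.percentile(p[:,0],[.5,99.5]).round(4),'y',np.percentile(p[:,1],[.5,99.5]).round(4),'n',n.round(4),'tilt',np.degrees(np.arctan2(n[0],n[2])).round(2),np.degrees(n[1]).round(2),cv2.minAreaRect((p[:,:2]*1000).astype(np.float32)))
wd=(hsv[...,0]>8)&(hsv[...,0]<25)&(hsv[...,1]>70)&(hsv[...,2]>90)&(abs(Q[...,1])<.08)&(abs(Q[...,2]-.008)<.003)
for lo,hi in((.115,.15),(.17,.2)):
    q=Q[wd&(Q[...,0]>lo)&(Q[...,0]<hi)&(Q[...,2]>.006)]; print('batten top x',np.percentile(q[:,0],[3,50,97]).round(4) if len(q) else None)
cv2.imwrite("pics/w5.png",s["frame"][:,:,::-1])
E
```

```text
time_s: 15.7
time_s: 15.9
t 15.9 deck mm [112.4   0.2 113.2] phi -0.0 toolz [-0.137 -0.002 -0.991] F deck [-0.6 -0.3 -0.5] M deck [0.   0.39 0.01] w 85.3 fp 0.0 j [-0.14  0.01 -0.61  0.5  -0.02  0.04]
tile x [0.0552 0.1363] y [-0.0286  0.0303] n [ 1.26e-01 -8.00e-04  9.92e-01] tilt 7.24 -0.04 ((96.59695434570312, 1.0161304473876953), (83.46388244628906, 60.24946594238281), 0.30065974593162537)
batten top x [0.1295 0.134  0.1391]
batten top x [0.1793 0.1839 0.1892]
```

View pics/w5.png

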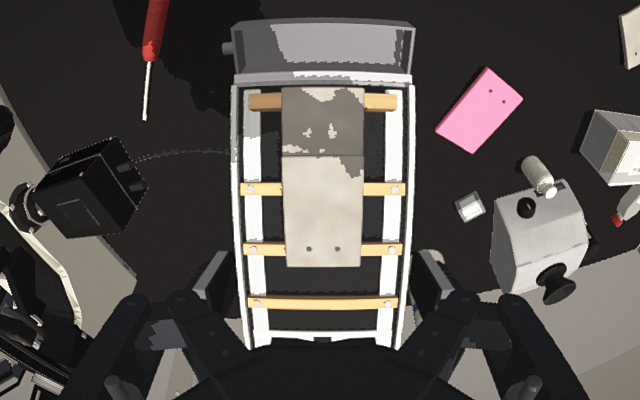

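The full tile hangs on the middle batten, with the tile at (323,210), its head edge at row 265 and the batten at row 249. It is square and in line with the screwed tile. Next is the short tile, checking first for tall things near it.

```bash
cat > tw.py <<'E'
# world goal: x y z yaw_deg(tile x dir) tilt_deg(head up)
import sys; from st import *
s,T,t=now(); x,y,z,w,a=map(float,sys.argv[1:6]); w,a=np.radians([w,a])
xt=np.array([np.cos(a)*np.cos(w),np.cos(a)*np.sin(w),np.sin(a)]); yt=np.array([-np.sin(w),np.cos(w),0]); nt=np.cross(xt,yt); G=np.stack([np.cross(yt,-nt),yt,-nt],1)
print('pos',s["tool_pos"].round(4),'shift',((np.array([x,y,z])-s["tool_pos"])/.2).round(3),'rot',(R.from_matrix(G@T.T).as_rotvec()/(np.pi/4)).round(3))
E
python3 tw.py .4574 .4001 .2 21.5 5
python3 - <<'E'
from h import *
P=np.concatenate([cloud(dict(np.load("scene0.npz"))).reshape(-1,3),wcloud(dict(np.load("wrist3.npz"))).reshape(-1,3)[:640*240]])
w=np.radians(21.5); d=P[:,:2]-[.4574,.4001]; t=np.stack([d@[np.cos(w),np.sin(w)],d@[-np.sin(w),np.cos(w)]],1)
k=(P[:,2]>.03)&(P[:,2]<.3)&(abs(t[:,0])<.1)&(abs(t[:,1])<.1)
if k.sum():
    print('tile-frame near: x',np.percentile(t[k,0],[0,5,50]).round(3),'y',np.percentile(t[k,1],[0,50,100]).round(3),'zmax',P[k,2].max(),k.sum())
E
```

```text
t 15.95 deck mm [111.7   0.2 112.4] phi -0.0 toolz [-0.139 -0.002 -0.99 ] F deck [-0.6  0.8 -0.8] M deck [ 0.01  0.31 -0.03] w 85.4 fp 0.0 j [-0.14  0.01 -0.61  0.5  -0.02  0.04]
pos [0.5192 0.0032 0.2025] shift [-0.309  1.984 -0.013] rot [-0.043  0.471  0.704]
tile-frame near: x [0.079 0.081 0.091] y [-0.096 -0.07  -0.045] zmax 0.07716350745895448 471
```

```bash
python3 -m inch '[[-0.15,0.2,0.1,-0.043,0.471,0.704],[-0.15,0.4,0.1,-0.043,0.471,0.704],[-0.15,0.6,0.1,-0.043,0.471,0.704],[-0.15,0.8,0.1,-0.043,0.471,0.704],[-0.15,0.99,0.1,-0.043,0.471,0.704]]'|head -1
python3 -m inch '[[-0.16,0.2,-0.1,0,0,0],[-0.16,0.4,-0.1,0,0,0],[-0.16,0.6,-0.1,0,0,0],[-0.16,0.8,-0.1,0,0,0],[-0.16,0.99,-0.1,0,0,0]]'|head -1
python3 -m inch '[[0,0,0,0,0,0]]'|head -1
python3 - <<'E'
from h import *
from rig import bot,optics
s=dict(optics.snapshot("wrist")); np.savez("wrist6.npz",**s)
P=wcloud(s); hsv=cv2.cvtColor(s["frame"],cv2.COLOR_RGB2HSV)
b=((hsv[...,2]>60)&(hsv[...,1]<60)&(P[...,2]>.001)&(P[...,2]<.022)&(np.hypot(P[...,0]-.457,P[...,1]-.4)<.07)).astype(np.uint8)
c,sz,a,p=rect(P,cv2.morphologyEx(b,cv2.MORPH_OPEN,np.ones((5,5)))>0); q=np.linalg.lstsq(np.c_[p[:,:2],np.ones(len(p))],p[:,2],rcond=None)[0]
print(np.round(c,1),np.round(sz,1),round(a,1),'slope',np.degrees(q[:2]).round(1),'z',p[:,2].mean().round(4),len(p))
E
python3 tw.py .4574 .4001 .03 21.5 5
```

```text
time_s: 16.45
time_s: 16.95
time_s: 17.05
[457.9 400.9] [70.2 59.6] 21.9 slope [5. 2.] z 0.0093 3820
t 17.1 deck mm [-2.000e-01  3.798e+02  1.854e+02] phi -27.5 toolz [-0.497  0.045 -0.866] F deck [-0.7  0.2  0.4] M deck [-0.05  0.1   0.08] w 85.3 fp 0.0 j [ 0.59  0.37 -0.03  1.09 -0.02  0.22]
pos [0.457  0.4008 0.2005] shift [ 0.002 -0.004 -0.853] rot [ 0.002 -0.003 -0.003]
```

```bash
python3 -m inch '[[0,0,-0.25,0,0,0],[0,0,-0.5,0,0,0],[0,0,-0.75,0,0,0],[0,0,-0.85,0,0,0],[0,0,-0.85,0,0,0]]'|head -4
python3 -m inch '[[0,0,-0.06,0,0,0],[0,0,-0.06,0,0,0],[0,0,-0.06,0,0,0]]'|head -4
python3 -m inch '[[0,0,0,0,0,0],[0,0,0,0,0,0],[0,0,0,0,0,0],[0,0,0,0,0,0]]' -1
python3 -m inch '[[0,0,0.2,0,0,0],[0,0,0.45,0,0,0],[0,0,0.7,0,0,0],[0,0,0.9,0,0,0],[0,0,0.9,0,0,0]]'
python3 tgt.py 169 0.5 90 8
```

```text
time_s: 17.6
tool_pos: [0.4556, 0.3969, 0.0292]
ee_rot: [0.04, -0.186, 0.982, 0.007]
force: [-0.0, 0.1, 0.5]
time_s: 17.9
tool_pos: [0.4579, 0.3993, 0.0219]
ee_rot: [0.044, -0.186, 0.981, 0.008]
force: [-0.1, 0.3, 1.6]
time_s: 18.3
tool_pos: [0.4594, 0.4002, 0.0254]
ee_rot: [0.047, -0.186, 0.981, 0.009]
force: [-17.5, -17.3, 82.7]
gripper_width: 0.035
finger_force: 58.5
time_s: 18.8
tool_pos: [0.4591, 0.4005, 0.2073]
ee_rot: [0.047, -0.186, 0.981, 0.01]
force: [0.7, 0.6, 0.2]
gripper_width: 0.0
finger_force: 0.0
t 18.8 deck mm [  5.4 379.8 189.8] phi -27.3 toolz [-0.489  0.053 -0.87 ] F deck [ 0.6  0.7 -0.2] M deck [-0.04  0.07  0.01] w 0.0 fp 0.0 j [ 0.59  0.36 -0.02  1.09 -0.02  0.22]
shift [ 0.596 -2.039  0.044] rot [ 0.042 -0.459 -0.704] goal [ 0.5783 -0.0074  0.216 ]
```

Missed: the tips stand about 6 mm farther back at this opening, so they closed over the tile's face. Opening and looking again.

```bash
python3 -m inch '[[0,0,0,0,0,0],[0,0,0,0,0,0],[0,0,0,0,0,0],[0,0,0,0,0,0]]' 1|tail -2
python3 - <<'E'
from h import *
from rig import bot,optics
s=dict(optics.snapshot("wrist")); np.savez("wrist7.npz",**s)
P=wcloud(s); hsv=cv2.cvtColor(s["frame"],cv2.COLOR_RGB2HSV)
b=((hsv[...,2]>60)&(hsv[...,1]<60)&(P[...,2]>.001)&(P[...,2]<.022)&(np.hypot(P[...,0]-.457,P[...,1]-.4)<.08)).astype(np.uint8)
c,sz,a,p=rect(P,cv2.morphologyEx(b,cv2.MORPH_OPEN,np.ones((5,5)))>0); q=np.linalg.lstsq(np.c_[p[:,:2],np.ones(len(p))],p[:,2],rcond=None)[0]
print(np.round(c,1),np.round(sz,1),round(a,1),'slope',np.degrees(q[:2]).round(1),'z',p[:,2].mean().round(4),len(p))
E
python3 tw.py .457 .4005 .03 21.9 5
```

```text
gripper_width: 0.0581
finger_force: 0.0
[474.4 360.7] [70.5 59.8] 25.7 slope [4.9 2.4] z 0.0092 3628
t 19.25 deck mm [  0. 378. 185.] phi -27.4 toolz [-0.496  0.046 -0.867] F deck [ 0.1 -0.8 -0.2] M deck [-0.03  0.05  0.  ] w 64.7 fp 0.0 j [ 0.59  0.36 -0.03  1.09 -0.02  0.22]
pos [0.4571 0.399  0.2003] shift [-0.001  0.007 -0.851] rot [ 0.001 -0.001  0.009]
```

```bash
python3 -m inch '[[0.084,-0.193,-0.15,0,0,0.084],[0.084,-0.193,-0.4,0,0,0.084],[0.084,-0.193,-0.65,0,0,0.084],[0.084,-0.193,-0.85,0,0,0.084],[0.084,-0.193,-0.85,0,0,0.084]]' 1|tail -2
python3 -m inch '[[0,0,0,0,0,0],[0,0,0,0,0,0]]'|tail -2; python3 tw.py .4738 .3604 .0135 25.7 5
```

```text
gripper_width: 0.0855
finger_force: 0.0
gripper_width: 0.0855
finger_force: 0.0
t 19.95 deck mm [-72.7 344.4  32.7] phi -30.9 toolz [-0.496  0.053 -0.867] F deck [-0.2  0.1  0.3] M deck [-0.05  0.04  0.06] w 85.5 fp 0.0 j [ 0.52  0.48 -0.35  0.66 -0.01  0.07]
pos [0.4754 0.3614 0.0334] shift [-0.008 -0.005 -0.099] rot [-0.002  0.004  0.009]
```

```bash
python3 -m inch '[[-0.008,-0.005,-0.099,0,0,0.009],[-0.008,-0.005,-0.099,0,0,0.009],[-0.008,-0.005,-0.099,0,0,0.009],[-0.008,-0.005,-0.099,0,0,0.009]]'|head -4; python3 st.py
```

```text
time_s: 20.35
tool_pos: [0.4733, 0.3601, 0.0128]
ee_rot: [0.044, -0.222, 0.974, 0.01]
force: [-0.4, -1.5, -0.3]
t 20.35 deck mm [-85.7 342.7  16.6] phi -31.2 toolz [-0.497  0.053 -0.866] F deck [-0.3 -1.6 -0.2] M deck [-0.03  0.09  0.03] w 85.2 fp 0.0 j [ 0.52  0.5  -0.38  0.6  -0.01  0.07]
```

```bash
python3 -m inch '[[0,0,0,0,0,0],[0,0,0,0,0,0],[0,0,0,0,0,0],[0,0,0,0,0,0]]' -1
```

```text
time_s: 20.75
tool_pos: [0.473, 0.3598, 0.0127]
ee_rot: [0.044, -0.222, 0.974, 0.01]
force: [-4.7, -3.9, 18.9]
gripper_width: 0.0584
finger_force: 65.8
```

```bash
python3 -m inch '[[0,0,0.15,0,0,0],[0,0,0.4,0,0,0],[0,0,0.65,0,0,0],[0,0,0.9,0,0,0],[0,0,0.98,0,0,0]]'|tail -4
python3 tgt.py 169 0.5 90 8
```

```text
ee_rot: [0.046, -0.222, 0.974, 0.011]
force: [0.4, 0.2, -1.4]
gripper_width: 0.0586
finger_force: 65.7
t 21.25 deck mm [ 26.5 343.  182.2] phi -31.2 toolz [-0.494  0.056 -0.868] F deck [-0.5  0.3 -1.4] M deck [-0.03  0.02  0.04] w 58.6 fp 65.7 j [ 0.52  0.33 -0.05  1.09 -0.01  0.07]
shift [ 0.522 -1.839  0.016] rot [ 0.061 -0.461 -0.795] goal [ 0.5783 -0.0074  0.216 ]
```

```bash
python3 -m inch '[[0.05,-0.2,0.2,0.061,-0.461,-0.795],[0.1,-0.4,0.3,0.061,-0.461,-0.795],[0.15,-0.6,0.3,0.061,-0.461,-0.795],[0.2,-0.78,0.3,0.061,-0.461,-0.795],[0.26,-0.92,0.3,0.061,-0.461,-0.795]]'|head -1
python3 -m inch '[[0.05,-0.2,0,0,0,0],[0.1,-0.4,0,0,0,0],[0.15,-0.6,-0.1,0,0,0],[0.2,-0.78,-0.2,0,0,0],[0.26,-0.92,-0.28,0,0,0]]'|head -1
python3 -m inch '[[0,0,0,0,0,0],[0,0,0,0,0,0]]'|tail -2
python3 - <<'E'
from h import *
from rig import bot,optics
s=dict(optics.snapshot("wrist")); np.savez("wrist8.npz",**s)
st=bot.state(); T=R.from_quat(np.r_[st["ee_rot"][1:],st["ee_rot"][0]]).as_matrix()
P=wcloud(s); f=s["frame"]; hsv=cv2.cvtColor(f,cv2.COLOR_RGB2HSV); Q=(P-st["tool_pos"])@T
k=(abs(Q[...,1])<.027)&(Q[...,0]>-.06)&(Q[...,0]<.075)&(Q[...,2]>-.01)&(Q[...,2]<.02)&(hsv[...,1]<60)&(hsv[...,2]>60)
p=Q[k]; q=np.linalg.lstsq(np.c_[p[:,:2],np.ones(len(p))],p[:,2],rcond=None)[0]; print(len(p),'x',np.percentile(p[:,0],[1,99]).round(4),'slopes',np.degrees(q[:2]).round(1),'z@0',q[2].round(4))
cv2.imwrite("pics/w8.png",f[:,:,::-1])
E
python3 tgt.py 169 0.5 40 8
```

```text
time_s: 21.75
time_s: 22.25
gripper_width: 0.0582
finger_force: 65.6
14491 x [-0.0339  0.0345] slopes [ 0.6 -0. ] z@0 0.0038
t 22.5 deck mm [165.1  -0.6  87.2] phi -0.0 toolz [-0.146 -0.    -0.989] F deck [-0.4  0.5 -0.7] M deck [0.04 0.45 0.03] w 57.9 fp 65.6 j [-0.15  0.1  -0.48  0.55 -0.02  0.03]
shift [ 0.147 -0.021 -0.185] rot [-0.001 -0.009  0.   ] goal [ 0.6057 -0.0125  0.1746]
```

View pics/w8.png

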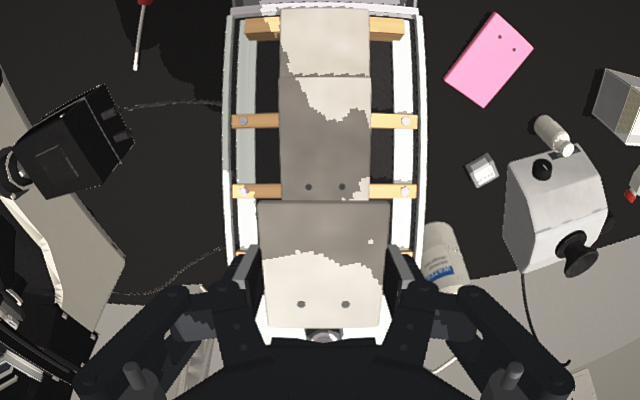

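```bash
python3 -m inch '[[0.08,-0.012,-0.1,0,-0.009,0],[0.167,-0.025,-0.207,0,-0.009,0],[0.167,-0.025,-0.207,0,-0.009,0],[0.167,-0.025,-0.207,0,-0.009,0]]'|head -1; python3 tgt.py 170 0.5 25 8
```

```text
time_s: 22.9
t 22.9 deck mm [169.7   1.3  34.3] phi -0.0 toolz [-0.139  0.002 -0.99 ] F deck [-0.  -0.3  0.5] M deck [-0.01  0.45 -0.04] w 58.4 fp 65.6 j [-0.15  0.19 -0.5   0.43 -0.01  0.03]
shift [ 0.026 -0.009 -0.038] rot [-0.001  0.    -0.002] goal [ 0.6148 -0.0142  0.1627]
```

```bash
python3 -m inch '[[0.026,-0.007,-0.038,0,0,0],[0.026,-0.007,-0.038,0,0,0],[0.026,-0.007,-0.038,0,0,0]]'|head -1; python3 st.py|cut -c1-130
python3 -m inch '[[-0.016,0.003,-0.011,0,0,0],[-0.016,0.003,-0.011,0,0,0]]'|head -1; python3 st.py|cut -c1-130
for i in 1 2; do python3 -m inch '[[-0.004,0.0008,-0.0028,0,0,0],[-0.004,0.0008,-0.0028,0,0,0]]'|head -1; python3 st.py|cut -c1-130; done
```

```text
time_s: 23.2
t 23.2 deck mm [170.2   0.   24.7] phi 0.0 toolz [-0.139  0.001 -0.99 ] F deck [-0.2  0.4 -1.1] M deck [-0.01  0.45  0.03] w 58.2 
time_s: 23.4
t 23.4 deck mm [ 1.656e+02 -1.000e-01  2.460e+01] phi 0.0 toolz [-0.139  0.001 -0.99 ] F deck [ 0.1 -0.5 -1.7] M deck [-0.    0.47
time_s: 23.6
t 23.6 deck mm [ 1.651e+02 -1.000e-01  2.450e+01] phi 0.0 toolz [-0.139  0.001 -0.99 ] F deck [-1.8  0.1 -1.7] M deck [-0.04  0.41
time_s: 23.8
t 23.8 deck mm [ 1.641e+02 -1.000e-01  2.440e+01] phi 0.0 toolz [-0.139  0.001 -0.99 ] F deck [-0.1 -0.7 -0.6] M deck [0.06 0.42 0
```

```bash
for i in 1 2; do python3 -m inch '[[-0.004,0.0008,-0.0028,0,0,0],[-0.004,0.0008,-0.0028,0,0,0]]'|head -1; python3 st.py|cut -c1-130; done
```

```text
time_s: 24.0
t 24.0 deck mm [163.1  -0.   24.3] phi 0.0 toolz [-0.139  0.001 -0.99 ] F deck [-0.7 -0.  -0.7] M deck [0.01 0.47 0.01] w 58.0 fp 
time_s: 24.2
t 24.2 deck mm [162.3  -0.   24.3] phi 0.0 toolz [-0.139  0.001 -0.99 ] F deck [-0.4 -0.1 -0.4] M deck [ 0.    0.38 -0.01] w 58.3
```

```bash
for i in 1 2; do python3 -m inch '[[-0.004,0.0008,-0.0028,0,0,0],[-0.004,0.0008,-0.0028,0,0,0]]'|head -1; python3 st.py|cut -c1-130; done
```

```text
time_s: 24.4
t 24.4 deck mm [162.1  -0.   24.4] phi 0.0 toolz [-0.137  0.001 -0.991] F deck [ 3.2 -0.2 -2.7] M deck [-0.02 -0.41  0.03] w 57.8 
time_s: 24.6
t 24.6 deck mm [162.   -0.   24.4] phi 0.0 toolz [-0.136  0.001 -0.991] F deck [ 6.9 -1.1 -4.4] M deck [-0.03 -1.08  0.  ] w 58.0
```

```bash
for i in 1 2 3; do python3 -m inch '[[0.0028,-0.0005,-0.0041,0,0,0],[0.0028,-0.0005,-0.0041,0,0,0]]'|head -1; python3 st.py|cut -c1-130; done
```

```text
time_s: 24.8
t 24.8 deck mm [161.8  -0.   23.6] phi 0.0 toolz [-0.136  0.001 -0.991] F deck [ 7.  -0.6  1.2] M deck [-0.02 -1.    0.01] w 57.6 
time_s: 25.0
t 25.0 deck mm [161.8   0.   22.6] phi 0.0 toolz [-0.136  0.001 -0.991] F deck [6.5 0.  2.5] M deck [-0.01 -0.97  0.02] w 58.3 fp 
time_s: 25.2
t 25.2 deck mm [161.9   0.   21.8] phi 0.0 toolz [-0.136  0.001 -0.991] F deck [5.6 0.2 5.3] M deck [-0.06 -0.86 -0.02] w 57.9 fp
```

```bash
python3 -m inch '[[0,0,-0.004,0,0,0],[0,0,-0.004,0,0,0]]'|head -1; python3 st.py|cut -c1-130; python3 -m inch '[[0,0,0,0,0,0],[0,0,0,0,0,0],[0,0,0,0,0,0],[-0.12,0.022,0.18,0,0,0],[-0.24,0.044,0.36,0,0,0]]' 1|head -1; python3 -m inch '[[-0.2,0,0.1,0,0,0],[-0.2,0,0.1,0,0,0],[-0.2,0,0.1,0,0,0]]'|head -1; python3 st.py
python3 - <<'E'
from h import *
from rig import bot,optics
s=dict(optics.snapshot("wrist")); np.savez("wrist9.npz",**s)
P=wcloud(s); Q=(P-P0)@D+[.1613,.0007,0]; hsv=cv2.cvtColor(s["frame"],cv2.COLOR_RGB2HSV)
def tile(xb,L):
    a=np.radians(8); m=np.array([xb-(L/2-6)*np.cos(a)+3.5*np.sin(a),0,8+(L/2-6)*np.sin(a)+3.5*np.cos(a)])/1000
    B=np.array([[np.cos(a),0,-np.sin(a)],[0,1,0],[np.sin(a),0,np.cos(a)]]); U=(Q-m)@B.T
    k=(hsv[...,1]<70)&(hsv[...,2]>45)&(abs(U[...,1])<.045)&(abs(U[...,0])<L/2000+.012)&(abs(U[...,2]-.0035)<.0022)
    k=cv2.morphologyEx(k.astype(np.uint8),cv2.MORPH_OPEN,np.ones((5,5)))>0; p=U[k]; q=np.linalg.lstsq(np.c_[p[:,:2],np.ones(len(p))],p[:,2],rcond=None)[0]
    print(L,'x',(np.percentile(p[:,0],[.3,99.7])*1000).round(1),'y',(np.percentile(p[:,1],[.5,99.5])*1000).round(1),'tilt err deg',np.degrees(q[:2]).round(2),'z',(np.median(p[:,2])*1000).round(1),'ang',round(cv2.minAreaRect((p[:,:2]*1000).astype(np.float32))[2],1))
tile(139.7,90); tile(189.7,70)
wd=(hsv[...,0]>8)&(hsv[...,0]<25)&(hsv[...,1]>70)&(hsv[...,2]>90)&(abs(Q[...,1])<.08)&(abs(Q[...,2]-.008)<.003)
for lo,hi in((.065,.1),(.115,.15),(.17,.2)):
    q=Q[wd&(Q[...,0]>lo)&(Q[...,0]<hi)&(Q[...,2]>.006)]; print('batten top x',np.percentile(q[:,0],[3,50,97]).round(4) if len(q) else None)
cv2.imwrite("pics/w9.png",s["frame"][:,:,::-1])
E
```

```text
time_s: 25.4
t 25.4 deck mm [1.619e+02 1.000e-01 2.150e+01] phi 0.0 toolz [-0.135  0.001 -0.991] F deck [ 7.7 -0.7 12.1] M deck [-0.14 -0.68  0
time_s: 25.9
time_s: 26.2
t 26.2 deck mm [138.3  -7.4 146.8] phi 0.0 toolz [-0.138  0.001 -0.99 ] F deck [ 0.2  0.5 -0.8] M deck [ 0.04  0.44 -0.01] w 85.2 fp 0.0 j [-0.16 -0.03 -0.51  0.63 -0.01  0.02]
90 x [-43.7  25.2] y [-28.2  30.3] tilt err deg [-0.4  -0.02] z 3.0 ang 0.1
70 x [-34.1  34.8] y [-28.   30.6] tilt err deg [0.62 0.01] z 3.1 ang 89.7
batten top x [0.0803 0.0846 0.0889]
batten top x [0.1294 0.1338 0.1385]
batten top x [0.1794 0.1837 0.1886]
```

View pics/w9.png

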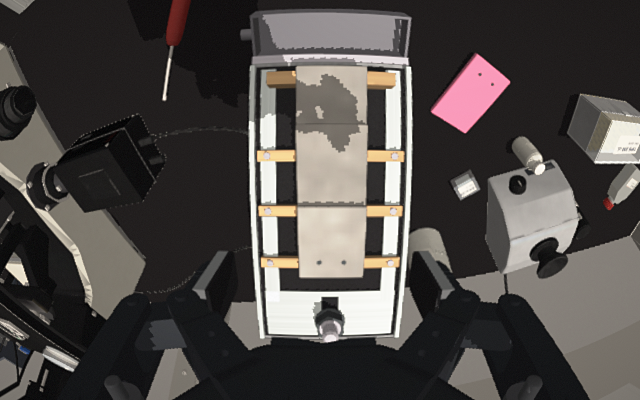

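```bash
python3 - <<'E'
from h import *
for n in("wrist2","wrist9"):
    s=dict(np.load(n+".npz")); P=wcloud(s); Q=(P-P0)@D+[.1613,.0007,0]
    k=(abs(Q[...,0]-.25)<.025)&(abs(Q[...,1])<.025); z=Q[k][:,2]*1000
    pl=np.median(z[(z>0)&(z<5)]); h=z[(z>14)&(z<23)]; hist,e=np.histogram(h-pl,bins=np.arange(11,21,.5)); print(n,'plate',pl.round(2),'hex top above plate',e[hist.argmax()],hist)
E
```

```text
wrist2 plate 2.69 hex top above plate 17.0 [  3  14   8   9  13  13  12  11   8  31  64 154 234 154  62  20  12  20
   6]
wrist9 plate 2.65 hex top above plate 15.5 [ 1  6  6  9  5 11 23 40 75 82 47 29  6  2  3  2  5  8  4]
```

```bash
python3 - <<'E'
from h import *
s=dict(np.load("wrist9.npz")); P=wcloud(s); Q=(P-P0)@D+[.1613,.0007,0]
k=(abs(Q[...,0]-.25)<.025)&(abs(Q[...,1])<.025)&(abs(Q[...,2]-.0181)<.0017); xy=Q[k][:,:2]*1000
xy=xy[np.hypot(*(xy-np.median(xy,0)).T)<16]
r=[(round(max(np.ptp(xy@[np.cos(np.radians(a+j)),np.sin(np.radians(a+j))]) for j in(0,60,120)),1),a) for a in range(0,60,4)]; print(len(xy),sorted(r))
E
```

```text
289 [(np.float64(25.6), 40), (np.float64(25.8), 36), (np.float64(26.1), 44), (np.float64(26.4), 32), (np.float64(26.8), 48), (np.float64(26.9), 28), (np.float64(27.3), 52), (np.float64(27.5), 24), (np.float64(27.7), 56), (np.float64(27.9), 20), (np.float64(28.1), 0), (np.float64(28.2), 16), (np.float64(28.3), 4), (np.float64(28.4), 8), (np.float64(28.4), 12)]
```

The hex flats now face 38–40°, which matches a turn of 3.0 rad, so the nut is tight. In the last view both tiles sit square on their battens: the short one at (331,240), the full one at (331,160). Handing in.

```bash
python3 -c "
from rig import sign_off; print(sign_off())"
```

```text
the job is handed in; nothing more can be done
None
```

I handed the job in at about 26 s of the 72 s, and no verdict came back: by my measurements the nut is at about 3.0 rad against its stop, and both tiles hang hooked, square and in line; one missed grasp on the short tile pushed it about 43 mm on the worktop and briefly put about 86 N on the wrist before I regripped it.

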